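# Clip a cartridge fuse home with sprung fuse tongs

## Task

Take the fuse tongs out of their stand, squeeze them shut on the larger of the two cartridge fuses in the wooden rack, and with the tongs press that fuse gently down into the empty spring clips of the fuse block until it snaps fully home, lengthwise and centred. Do not touch the fuse with the gripper itself, do not press so hard that the soft-mounted block goes down onto its stops, and leave the small fuse in its notch. Then open the tongs off the fuse and stand them back upright in their stand.

Things in the scene. Friction and masses are not known exactly. Their poses are not given: they have to be found in the camera images.
- tongs_grip (a point): Fuse tongs: two sprung steel legs under a cross-piece, 113 mm long, 90 g, upright with jaws down. Point midway between the black grip pads on the legs' outsides, 74 mm above the jaw bottoms: hold here from above. z up the tongs, y the closing line, x the jaw width. Pads 18 mm wide, 24 mm high, 44 mm over their outsides when open. Cross-piece (16 x 30 mm) tops out 38 mm above.
- tongs_jaws (a point): On the tongs' middle plane, 66 mm below tongs_grip, 8 mm above the jaw bottoms: where a held fuse's axis lies. Same axes. Black plastic jaws, flat inside, 16 mm wide (x), 5 mm thick, 36 mm apart and 48 mm over all when open. A lip 7.5 mm above this point, 3.5 mm long, 4 mm high, reaches in over the fuse, so that a push down bears on its top; nothing reaches under it.
- tongs_l (a joint): Closing angle of each tongs leg, rad: 0 open, 0.11 on the large fuse, 0.16 shut. Both close evenly, pivoting 34 mm above tongs_grip. Springs: 7 N on the pads to begin, 11 N at the fuse. Each mm squeezed at the pads takes 3 mm off the jaw gap. At 39 to 42 mm over the pads the tongs are firmly held and still open wide enough for the fuse; 36.5 mm on the fuse, 33 mm shut.
- stand: Tongs' stand, fixed: wooden base 90 x 110 x 5 mm with an open-topped pocket, inside 24 mm (x) by 60 mm (y), walls 5 mm, rim 45 mm and floor 5 mm above the bench. Origin: centre of the underside. The tongs stand in it with their y along its y (either way round), tongs_grip then 79 mm above the bench.
- rack: Wooden fuse rack, fixed: base 75 x 105 x 6 mm, two V notches at y = +25 and -25 mm of its frame (which holds which fuse varies). A fuse lies in one along the rack's x, on saddles 13 to 19 mm either side of the middle, 20 mm high; the 26 mm between them are free down to the base. Origin: centre of the underside.
- fuse_mid (a point): Centre of the large cartridge fuse: white ceramic tube with steel end caps, 14 mm diameter, 52 mm long, about 25 g, lying level, own x along its axis. In the rack the centre is 18 mm above the bench.
- small_fuse_mid (a point): Centre of the small cartridge fuse, 10 mm diameter, 38 mm long, same look, in the other notch. To be left there.
- seat (a point): Where the centre of a fuse fully home in the fuse block lies, 45 mm above the bench; moves with the block. x: the way the fuse lies; z up. Two pairs of brass spring clips, 9 mm wide, 20 mm either side along x, flared mouths 18 mm wide up to 14 mm above this point; the fuse meets them 9 to 13 mm above home. Between the pairs 31 mm are free, down to 17 mm below.
- block (a joint): How far the fuse block (85 x 50 mm) has sunk on its soft mounts, m: 0 at rest, 0.012 on its stops. It begins to sink at about 1.5 N, then 0.7 mm per N (stops at about 18 N). The clips need a push of 8 to 14 N before they snap over the fuse and hold it, so the block sinks some mm first.
- panel: Opened grey control box, fixed, that holds the fuse block at its centre: tray 200 x 170 mm, walls 30 mm high; a terminal strip and three relays stand along its two long sides (66 mm from the middle), up to 37 mm high. Origin: centre of the underside, axes as those of the seat.
Things that resemble listed ones, but are neither listed nor needed, are in the scene too. Of the things shaped like the stand, the wooden one is meant.

How it is judged:
On the way, in this order (a step that is already met when the one before it is completed fails the run):
1. the large fuse is lifted clear of the rack, held in the tongs (height (world z) of fuse_mid above 0.045 m and distance between fuse_mid and tongs_jaws below 0.012 m), for 0.2 s.
2. the large fuse is fully home in the clips (horizontal distance between fuse_mid and seat below 0.006 m and y of fuse_mid in the frame of seat between -0.0025 and 0.0025 m and z of fuse_mid in the frame of seat between -0.003 and 0.0018 m and angle between the x axis of fuse_mid and the x axis of seat, either way round below 0.08 rad), for 0.2 s.
At the end, for the whole second after the job is handed in: Large fuse at rest, home in the clips: centre within 1.8 mm above, 2.5 mm sideways and 6 mm lengthwise of the seat, axis within 0.08 rad; block sunk under 2 mm; tongs at rest in the stand pocket, jaws within 9 mm of its floor, within 0.3 rad of upright (all of step 2 and linear speed of each of fuse, tongs below 0.02 m/s and value of joint block below 0.002 m and x of tongs_jaws in the frame of stand between -0.012 and 0.012 m and y of tongs_jaws in the frame of stand between -0.02 and 0.02 m and z of tongs_jaws in the frame of stand below 0.022 m and angle between tongs_grip's own z axis and vertical below 0.3 rad); the robot touches nothing.
It fails at once if the fuse block is pushed down onto its stops (over about 17 N) (value of joint block above 0.0114 m).
It fails at once if the fuse block or its fuse is pressed with more than 30 N (contact force between block and anything else above 30 N).
It fails at once if the gripper touches the large fuse (contact force between any of the fingers, the arm and fuse above 0.3 N).
It fails at once if the small fuse is knocked out of its notch (distance of small_fuse_mid from where it was at the start of the episode above 0.012 m).
It also fails if it takes over 59 s, if anything falls off the work surface, if the arm or the gripper's body presses on something with over 40 N, if the wrist force passes 120 N, or if a joint passes its speed limit or range.

## Robot

A 7-joint arm with a two-finger parallel gripper is mounted at the origin on the work surface. World frame = base frame: x ahead of the robot, y to its left, z up, the work surface at z = 0. Lengths are in m, angles in rad, forces in N, time in s.
With the tool pointing down it reaches from about 0.425 to 0.875 m from the base axis. Payload 4.7 kg.
Tool frame: the origin (TCP) lies at the very end of the fingers, on their centre line; the grasp point (between the pads) lies 19 mm behind it; z points along the fingers, y is the direction in which the jaws open and shut (so a half turn about z gives the same grasp; the last joint's range is limited). The gripper opens to 87 mm and grips with 3 to 60 N. Pads are 19 mm wide; open, the fingers measure 117 mm over their backs; the gripper's body (75 mm by 190 mm) begins 51 mm behind the grasp point.
Start: joints at [1.211, 0.321, -0.07, 1.45, 0.023, 1.371, -0.057], TCP at [0.237, -0.605, 0.223] pointing down, gripper open.
Joint ranges: [-2.86, 2.86], [-0.3, 2.09], [-1.38, 1.24], [0.06, 2.45], [-1.56, 4.7], [0.09, 2.05], [-2.69, 2.69]. Speed limits (rad/s): [2.57, 2.57, 3.14, 3.14, 3.14, 3.14, 3.14].

## Interface

Orientations are given as a rotation vector (axis times angle).
In Python, from bench import ctrl, get_image, camera_info gives the robot as it stands.
- The arm moves only by the tool carry_out, never from a script. Its argument "commands" is a list of rows, each an object of numbers: "tx", "ty", "tz": the shift along the tool's x, y, z in m; "rx", "ry", "rz": the turn, a rotation vector about the tool's x, y, z in rad; "jaw": the opening, from 0 (shut) to 1 (fully open). In form: [{"tx": .., "ty": .., "tz": .., "rx": .., "ry": .., "rz": .., "jaw": ..}, ...]. A call has 1 to 12 rows; each row is the pose to reach, as a shift and turn from the pose commanded when the call began, along the tool's axes at that moment; what a row does not reach only later rows make up. A row lasts 1/8 s, in which the tool goes at most 62.5 mm and 10.7 degrees, less where a joint would pass 70% of its speed; a pose out of reach is approached as far as the arm can. A call with a gripper value outside its range is refused whole. The fingers move at their own pace and stop on an object; "grip_force" is the grip in N (left out, the last holds). Time passes only in rows, so rows that repeat a pose let the fingers close. It gives the time, the measured TCP pose, the force and the opening at its end, in the units of the state.
- ctrl.get_state(): the state, without advancing time (a new reading comes with each control period).
- get_image(name): name is "scene" or "side" or "wrist"; returns the picture (384x512x3 uint8, red, green, blue); there is no depth.
- camera_info(name): a dict with "intrinsics" (3x3 intrinsics, pixels), "R" (3x3) and "t" (3): a world point X has camera coordinates R X + t. Camera axes: x right, y down, z forward; pixel columns grow to the right and rows downward; lengths in m; the calibration is good to about 2 mm. A picture is of the moment at which its call begins: read the wrist's pose just before it. camera_info takes no time and is no camera call; for the wrist camera it gives the pose at the moment of the call.
- ctrl.close_job(): hands the job in, once; it reports no verdict.
The state is a dict: "time": time; "joint_positions": joint angles; "qd": joint speeds; "joint_torque": joint torques, N m; "position": TCP position; "tool_rot": TCP orientation; "ft_force": force on the tool from outside, world axes, zero at the start; "torque": the same for the moment, N m; "grip_width": opening from 0.0 (shut) to 1.0 (fully open).
Only numpy, scipy, OpenCV 4.12 (cv2) and the standard library are available. Lean on these libraries where they do the work, as an engineer would, in place of code of your own. Each camera call takes 0.05 s, during which the arm holds its last target.

## Working session

There is one attempt and no reset: what is moved stays moved. The work goes in short steps, Python scripts to look and compute and a tool call to move; the robot and the scene stay as the last step left them, time stands still between calls to the robot, and variables do not carry over. Pictures are saved under pics/ and viewed, and the job is handed in when it is done.

Besides the shell and the picture viewer there is one more tool, called after "Request:" by a JSON object that holds its "method" and its "body", one argument or row to a line. carry_out: Moves the arm, as the interface text tells. Its arguments: {"type":"object","properties":{"commands":{"type":"array"},"grip_force":{"type":"number"}},"required":["commands"]}

```bash
mkdir -p pics; ls
python3 - <<'E'
from bench import ctrl,get_image,camera_info
import cv2,numpy as np
s=ctrl.get_state();print({k:np.round(v,4).tolist() for k,v in s.items()})
for n in ["scene","side","wrist"]:
    im=get_image(n);cv2.imwrite(f"pics/{n}0.png",im[:,:,::-1])
    c=camera_info(n);print(n,{k:np.round(v,4).tolist() for k,v in c.items()})
E
```

```text
pics
{'time': 0.0, 'joint_positions': [1.2111, 0.3218, -0.0701, 1.4517, 0.0226, 1.3708, -0.0569], 'qd': [-0.0006, 0.0006, 0.0003, 0.0016, -0.0012, -0.0004, -0.0016], 'joint_torque': [0.0002, -49.1286, -0.4039, -31.2528, -0.064, 0.0437, 0.0001], 'position': [0.2371, -0.6046, 0.2215], 'tool_rot': [-3.085, -0.5835, 0.0007], 'ft_force': [0.0428, -0.5208, 1.2052], 'torque': [-0.0174, -0.0029, 0.0193], 'grip_width': 0.9994}
scene {'intrinsics': [[471.5511, 0.0, 253.9712], [0.0, 471.5511, 187.6929], [0.0, 0.0, 1.0]], 'R': [[0.2702, 0.9628, -0.0057], [0.8018, -0.2283, -0.5523], [-0.533, 0.1447, -0.8336]], 't': [-0.148, -0.2891, 1.2988]}
side {'intrinsics': [[491.0705, 0.0, 255.1483], [0.0, 491.0705, 195.2084], [0.0, 0.0, 1.0]], 'R': [[-0.8022, -0.597, 0.0035], [-0.4061, 0.5413, -0.7363], [0.4376, -0.5921, -0.6767]], 't': [0.3884, 0.2096, 1.06]}
wrist {'intrinsics': [[346.2469, 0.0, 256.2197], [0.0, 346.2469, 191.1059], [0.0, 0.0, 1.0]], 'R': [[0.3648, -0.9311, -0.0006], [-0.8999, -0.3527, 0.2565], [-0.239, -0.0931, -0.9665]], 't': [-0.6501, -0.0299, 0.3894]}
```

View pics/scene0.png

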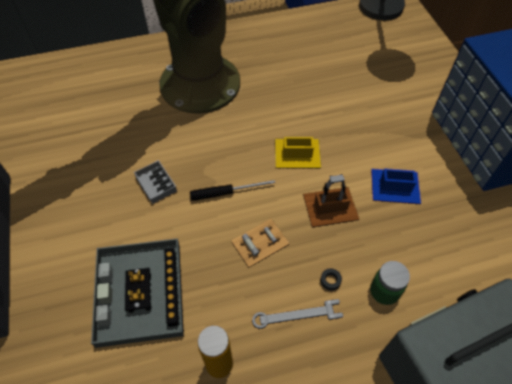

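View pics/side0.png

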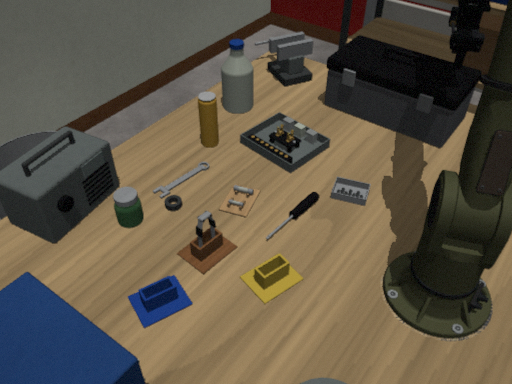

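View pics/wrist0.png

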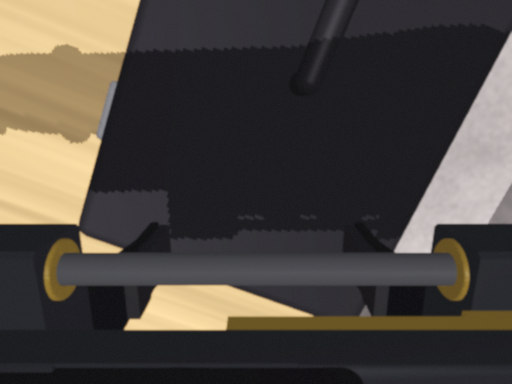

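The scene picture has three stand-like things: the wooden stand with tongs at (331,205), and yellow (298,152) and blue (396,185) decoys. The rack is at (260,242), the large panel at (138,292) and a small grey decoy block at (155,182). I choose the wooden stand, and I'll check all of these in a close crop.

```bash
cat > h.py <<'E'
import numpy as np,cv2
from bench import ctrl,get_image,camera_info
def ray(c,px,z):
    K=np.array(c["intrinsics"]);R=np.array(c["R"]);t=np.array(c["t"])
    px=np.atleast_2d(px).astype(float)
    d=(np.linalg.inv(K)@np.c_[px,np.ones(len(px))].T).T@R
    o=-R.T@t
    return o+d*((z-o[2])/d[:,2])[:,None]
def proj(c,X):
    K=np.array(c["intrinsics"]);R=np.array(c["R"]);t=np.array(c["t"])
    p=(K@(R@np.atleast_2d(X).T+t[:,None])).T
    return p[:,:2]/p[:,2:]
def tri(cs,pxs):
    A=[];b=[]
    for c,p in zip(cs,pxs):
        K=np.array(c["intrinsics"]);R=np.array(c["R"]);t=np.array(c["t"]);P=K@np.c_[R,t]
        for i in range(2):
            r=p[i]*P[2]-P[i];A.append(r[:3]);b.append(-r[3])
    x=np.linalg.lstsq(np.array(A),np.array(b),rcond=None);return x[0]
def snap(name,tag,crop=None,k=1):
    c=camera_info(name);im=get_image(name)[:,:,::-1].copy();cv2.imwrite(f"pics/{tag}.png",im)
    return c,im
E
python3 - <<'E'
from h import *
a=cv2.imread("pics/scene0.png");b=cv2.imread("pics/side0.png")
def z(im,x0,y0,x1,y1,k): return cv2.resize(im[y0:y1,x0:x1],None,fx=k,fy=k,interpolation=cv2.INTER_CUBIC)
cv2.imwrite("pics/c1.png",z(a,225,165,365,275,5))
cv2.imwrite("pics/c2.png",z(a,85,230,190,350,5))
cv2.imwrite("pics/c3.png",z(b,170,180,290,270,6))
cs=camera_info("scene")
print("stand",ray(cs,[331,208],0.005),"rack",ray(cs,[260,243],.006),"panel",ray(cs,[138,292],.03))
E
```

```text
stand [[0.4785293  0.20072595 0.005     ]] rack [[0.51993002 0.02135142 0.006     ]] panel [[ 0.56944832 -0.24474217  0.03      ]]
```

View pics/c1.png

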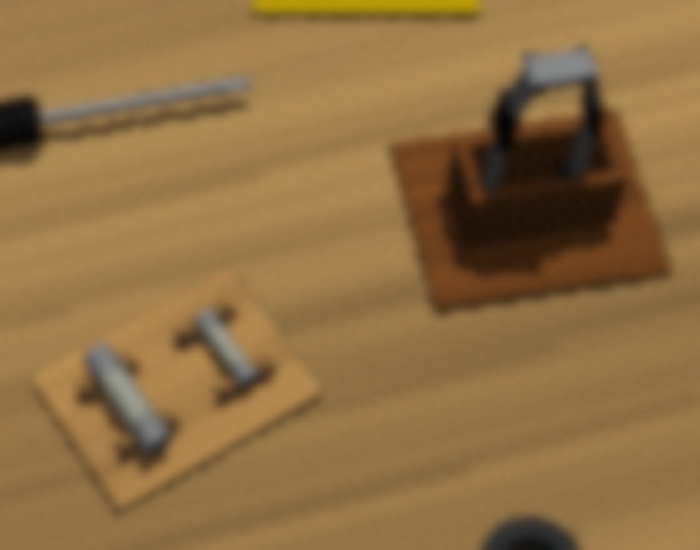

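View pics/c2.png

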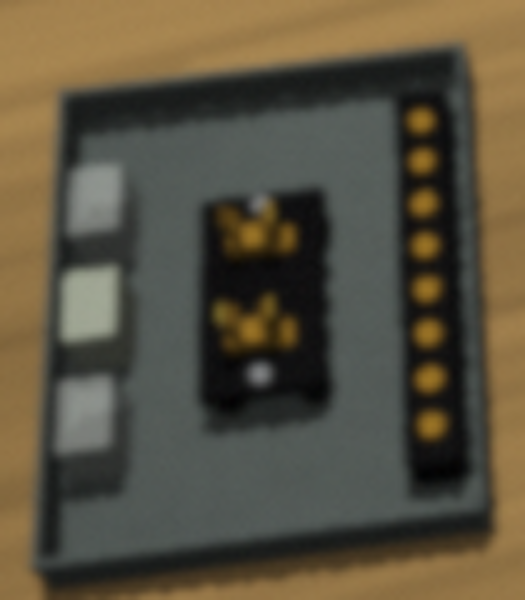

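View pics/c3.png

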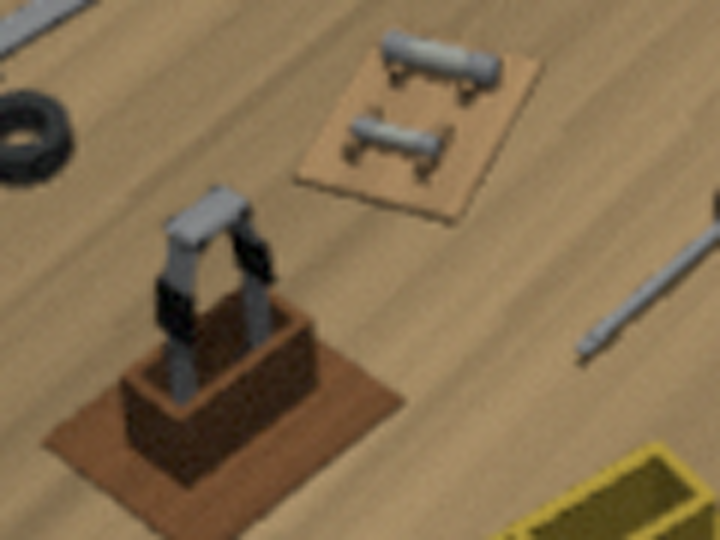

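The crops confirm it: the wooden stand holds the tongs, the larger fuse is in the panel-side notch (scene px ~(251,245)), and the empty clips are in the big panel.

Run:
```python
from h import *
from scipy.spatial.transform import Rotation as Ro
s=ctrl.get_state();c=camera_info("wrist")
T=Ro.from_rotvec(s["tool_rot"]).as_matrix();print("tool\n",T.round(3))
R=np.array(c["R"]);o=-R.T@np.array(c["t"]);print("cam in tool",(T.T@(o-s["position"])).round(4),"fwd",(T.T@R[2]).round(3),"right",(T.T@R[0]).round(3))
cs=camera_info("scene");cd=camera_info("side")
def s1(x,y): return [225+x/5,165+y/5]
def s2(x,y): return [85+x/5,230+y/5]
def d1(x,y): return [170+x/6,180+y/6]
def p(n,v): print(n,np.round(v,4).tolist())
# large fuse ends
p("fuse scene",ray(cs,[s1(98,352),s1(152,440)],.018)); p("fuse side",ray(cd,[d1(390,47),d1(492,72)],.018))
p("small scene",ray(cs,[s1(205,318),s1(250,378)],.018))
p("rack cor",ray(cs,[s1(35,382),s1(235,272),s1(322,388),s1(120,510)],.006))
p("stand cor",ray(cs,[s1(390,147),s1(615,110),s1(670,272),s1(440,310)],.005))
p("stand cor side",ray(cd,[d1(42,442),d1(405,402)],.005))
p("panel rim",ray(cs,[s2(62,92),s2(465,47),s2(492,512),s2(40,572)],.03))
p("clips",ray(cs,[s2(255,232),s2(255,328)],.04))
p("cross",tri([cs,cd],[s1(560,68),d1(208,215)]))
```

```text
tool
 [[ 0.931  0.365 -0.001]
 [ 0.365 -0.931  0.001]
 [-0.    -0.001 -1.   ]]
cam in tool [ 0.0708  0.0005 -0.1619] fwd [-0.256  0.001  0.967] right [-0.     1.    -0.001]
fuse scene [[0.4992, -0.0073, 0.018], [0.5456, 0.0038, 0.018]]
fuse side [[0.543, 0.009, 0.018], [0.4978, -0.0047, 0.018]]
small scene [[0.4958, 0.0418, 0.018], [0.529, 0.0521, 0.018]]
rack cor [[0.4997, -0.036, 0.006], [0.4709, 0.0633, 0.006], [0.5364, 0.0828, 0.006], [0.5675, -0.0164, 0.006]]
stand cor [[0.4265, 0.1517, 0.005], [0.4358, 0.2592, 0.005], [0.5234, 0.2502, 0.005], [0.5136, 0.145, 0.005]]
stand cor side [[0.5176, 0.2566, 0.005], [0.4186, 0.157, 0.005]]
panel rim [[0.4507, -0.3134, 0.03], [0.476, -0.1469, 0.03], [0.6726, -0.1733, 0.03], [0.6487, -0.3398, 0.03]]
clips [[0.5402, -0.2426, 0.04], [0.5802, -0.248, 0.04]]
cross [0.4715, 0.2019, 0.112]
```

Request:
{"method": "carry_out", "body": {
  "commands": [
    {"tx": 0.387, "ty": -0.24, "tz": 0, "rz": 0.51},
    {"tx": 0.387, "ty": -0.24, "tz": 0, "rz": 0.51},
    {"tx": 0.387, "ty": -0.24, "tz": 0, "rz": 0.51},
    {"tx": 0.387, "ty": -0.24, "tz": 0, "rz": 0.51},
    {"tx": 0.387, "ty": -0.24, "tz": 0, "rz": 0.51},
    {"tx": 0.387, "ty": -0.24, "tz": 0, "rz": 0.51},
    {"tx": 0.387, "ty": -0.24, "tz": 0, "rz": 0.51},
    {"tx": 0.387, "ty": -0.24, "tz": 0, "rz": 0.51},
    {"tx": 0.387, "ty": -0.24, "tz": 0, "rz": 0.51},
    {"tx": 0.387, "ty": -0.24, "tz": 0, "rz": 0.51}
  ]
}}

```text
invalid input
```

```bash
cat > st.py <<'E'
from h import *
from scipy.spatial.transform import Rotation as Ro
s=ctrl.get_state();T=Ro.from_rotvec(s["tool_rot"]).as_matrix()
print("t",round(s["time"],2),"pos",s["position"].round(4) if hasattr(s["position"],"round") else np.round(s["position"],4),"yaw",round(float(np.arctan2(T[1,0],T[0,0])),4),"z",T[:,2].round(4),"F",np.round(s["ft_force"],2),"g",round(float(s["grip_width"]),3),"q",np.round(s["joint_positions"],2))
E
python3 - <<'E'
import st
from h import *
import pickle
c,im=snap("wrist","w_panel");pickle.dump(c,open("w_panel.pkl","wb"))
E
```

```text
t 0.15 pos [ 0.2372 -0.6048  0.2218] yaw 0.3739 z [-6.0e-04  1.2e-03 -1.0e+00] F [-0.27 -0.46  0.1 ] g 1.006 q [ 1.21  0.32 -0.07  1.45  0.02  1.37 -0.06]
```

View pics/w_panel.png

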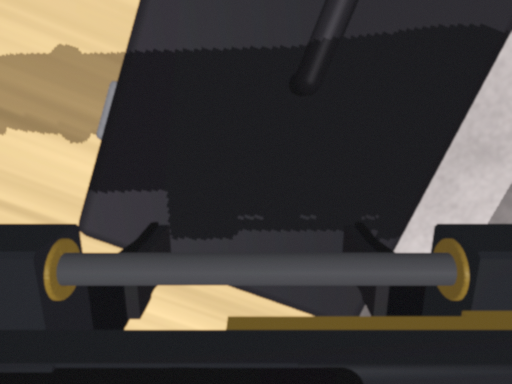

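The call was refused, so the arm hasn't moved and the view still shows the toolbox. I'll give all seven fields.

Request:
{"method": "carry_out", "body": {
  "commands": [
    {"tx": 0.387, "ty": -0.24, "tz": 0.0, "rx": 0, "ry": 0, "rz": 0.51, "jaw": 1.0},
    {"tx": 0.387, "ty": -0.24, "tz": 0.0, "rx": 0, "ry": 0, "rz": 0.51, "jaw": 1.0},
    {"tx": 0.387, "ty": -0.24, "tz": 0.0, "rx": 0, "ry": 0, "rz": 0.51, "jaw": 1.0},
    {"tx": 0.387, "ty": -0.24, "tz": 0.0, "rx": 0, "ry": 0, "rz": 0.51, "jaw": 1.0},
    {"tx": 0.387, "ty": -0.24, "tz": 0.0, "rx": 0, "ry": 0, "rz": 0.51, "jaw": 1.0},
    {"tx": 0.387, "ty": -0.24, "tz": 0.0, "rx": 0, "ry": 0, "rz": 0.51, "jaw": 1.0},
    {"tx": 0.387, "ty": -0.24, "tz": 0.0, "rx": 0, "ry": 0, "rz": 0.51, "jaw": 1.0},
    {"tx": 0.387, "ty": -0.24, "tz": 0.0, "rx": 0, "ry": 0, "rz": 0.51, "jaw": 1.0},
    {"tx": 0.387, "ty": -0.24, "tz": 0.0, "rx": 0, "ry": 0, "rz": 0.51, "jaw": 1.0}
  ],
  "grip_force": 25
}}

```text
time: 1.32
position: [0.5108, -0.2384, 0.2224]
tool_rot: [-3.134, 0.207, 0.0]
ft_force: [-0.9, -0.8, -0.9]
grip_width: 1.003
```

Run:
```python
import st
from h import *
import pickle
c,im=snap("wrist","w_panel1");pickle.dump(c,open("w_panel.pkl","wb"))
```

```text
t 1.32 pos [ 0.5108 -0.2384  0.2224] yaw -0.132 z [-1.e-04  5.e-04 -1.e+00] F [-0.85 -0.84 -0.93] g 1.003 q [ 0.68  0.15 -0.32  1.66  0.05  1.33 -1.35]
```

View pics/w_panel1.png

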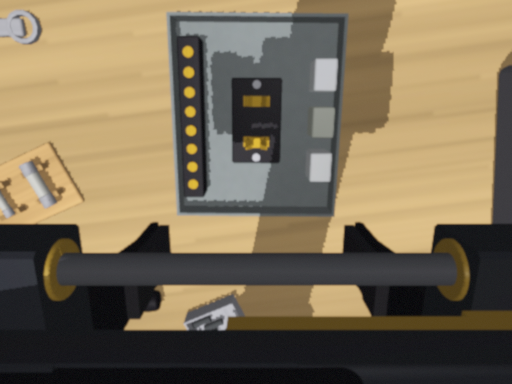

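The panel is fully in view: block at px (256,120), clip pairs at (257,101) and (257,143), and rim corners near (170,15), (347,14), (334,214) and (179,214).

Run:
```python
from h import *
im=cv2.imread("pics/w_panel1.png")
cv2.imwrite("pics/c4.png",cv2.resize(im[70:172,222:294],None,fx=8,fy=5.8*1.0 if 0 else 8,interpolation=cv2.INTER_CUBIC)[:, :][::1][:816][:800])
import cv2 as v
z=cv2.resize(im[72:170,220:294],None,fx=6,fy=6,interpolation=cv2.INTER_CUBIC);cv2.imwrite("pics/c4.png",z)
```

```text
(no output)
```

View pics/c4.png

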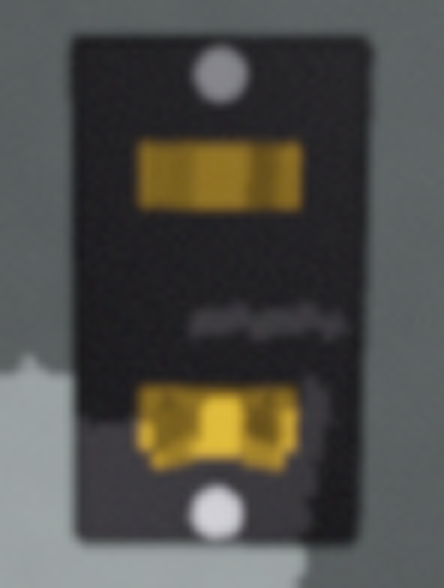

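Run:
```python
from h import *
import pickle
c=pickle.load(open("w_panel.pkl","rb"))
f=lambda x,y:[220+(x-2.5)/6,72+(y-2.5)/6]
cor=[f(75,37),f(372,37),f(358,543),f(78,543)]
for h in (.02,.025,.03):
    w=ray(c,cor,h);L=[np.linalg.norm(w[i]-w[(i+1)%4]) for i in range(4)];sc=ray(c,[f(221,75),f(217,512)],h)
    d=sc[0]-sc[1];m=w.mean(0);print(h,np.round(L,4),m.round(4),"screws",sc.mean(0).round(4),"ang",np.arctan2(d[1],d[0]).round(4))
    e=(w[0]+w[1]-w[2]-w[3]);print(" ang block",np.arctan2(e[1],e[0]).round(4))
for h in (.05,.059):
    w=ray(c,[f(138,175),f(302,175),f(138,420),f(300,420)],h);print("clips",h,w.round(4).tolist(),w.mean(0).round(4),(np.linalg.norm(w[0]-w[1])).round(4))
w=ray(c,[[170,15],[347,14],[334,214],[179,214]],.03);print("rim",w.mean(0).round(4),[np.linalg.norm(w[i]-w[(i+1)%4]).round(4) for i in range(4)]);d=w[0]+w[1]-w[2]-w[3];print(np.arctan2(d[1],d[0]))
```

```text
0.02 [0.0496 0.0855 0.0497 0.0855] [ 0.5595 -0.2452  0.02  ] screws [ 0.5593 -0.2449  0.02  ] ang -0.1418
 ang block -0.1433
0.025 [0.0489 0.0843 0.049  0.0843] [ 0.5598 -0.2452  0.025 ] screws [ 0.5596 -0.2449  0.025 ] ang -0.1418
 ang block -0.1433
0.03 [0.0482 0.0832 0.0483 0.0831] [ 0.5601 -0.2453  0.03  ] screws [ 0.5599 -0.245   0.03  ] ang -0.1418
 ang block -0.1433
clips 0.05 [[0.5816, -0.2351, 0.05], [0.5782, -0.2604, 0.05], [0.544, -0.2297, 0.05], [0.5405, -0.2555, 0.05]] [ 0.5611 -0.2452  0.05  ] 0.0255
clips 0.059 [[0.5816, -0.2355, 0.059], [0.5783, -0.2601, 0.059], [0.545, -0.2302, 0.059], [0.5416, -0.2553, 0.059]] [ 0.5616 -0.2453  0.059 ] 0.0249
rim [ 0.5597 -0.2463  0.03  ] [np.float64(0.1651), np.float64(0.1964), np.float64(0.167), np.float64(0.1955)]
-0.14151807734780655
```

Request:
{"method": "carry_out", "body": {
  "commands": [
    {"tx": -0.074, "ty": -0.246, "tz": 0.0, "rx": 0, "ry": 0, "rz": -0.2, "jaw": 1.0},
    {"tx": -0.074, "ty": -0.246, "tz": 0.0, "rx": 0, "ry": 0, "rz": -0.2, "jaw": 1.0},
    {"tx": -0.074, "ty": -0.246, "tz": 0.0, "rx": 0, "ry": 0, "rz": -0.2, "jaw": 1.0},
    {"tx": -0.074, "ty": -0.246, "tz": 0.0, "rx": 0, "ry": 0, "rz": -0.2, "jaw": 1.0},
    {"tx": -0.074, "ty": -0.246, "tz": 0.0, "rx": 0, "ry": 0, "rz": -0.2, "jaw": 1.0},
    {"tx": -0.074, "ty": -0.246, "tz": 0.0, "rx": 0, "ry": 0, "rz": -0.2, "jaw": 1.0}
  ],
  "grip_force": 25
}}

```text
time: 2.12
position: [0.47, 0.0115, 0.2227]
tool_rot: [3.139, 0.097, 0.0]
ft_force: [1.0, -0.0, 0.6]
grip_width: 1.001
```

Run:
```python
import st
from h import *
import pickle
c,im=snap("wrist","w_rack");pickle.dump(c,open("w_rack.pkl","wb"))
```

```text
t 2.12 pos [0.47   0.0115 0.2227] yaw 0.0619 z [ 3.0e-04 -1.3e-03 -1.0e+00] F [ 0.96 -0.02  0.56] g 1.001 q [ 0.49 -0.05 -0.54  1.86 -0.02  1.32 -1.56]
```

View pics/w_rack.png

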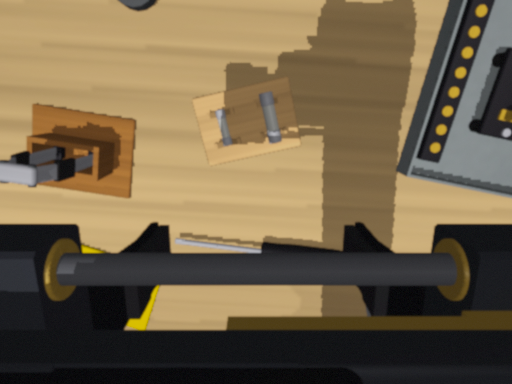

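The rack is at px (247,121), with the large fuse at (270,117) and the small one at (224,127). Next I'll view the stand.

Request:
{"method": "carry_out", "body": {
  "commands": [
    {"tx": -0.038, "ty": -0.191, "tz": 0.0, "rx": 0, "ry": 0, "rz": 0.142, "jaw": 1.0},
    {"tx": -0.038, "ty": -0.191, "tz": 0.0, "rx": 0, "ry": 0, "rz": 0.142, "jaw": 1.0},
    {"tx": -0.038, "ty": -0.191, "tz": 0.0, "rx": 0, "ry": 0, "rz": 0.142, "jaw": 1.0},
    {"tx": -0.038, "ty": -0.191, "tz": 0.0, "rx": 0, "ry": 0, "rz": 0.142, "jaw": 1.0},
    {"tx": -0.038, "ty": -0.191, "tz": 0.0, "rx": 0, "ry": 0, "rz": 0.142, "jaw": 1.0},
    {"tx": -0.038, "ty": -0.191, "tz": 0.0, "rx": 0, "ry": 0, "rz": 0.142, "jaw": 1.0}
  ],
  "grip_force": 25
}}

```text
time: 2.92
position: [0.4211, 0.1988, 0.2223]
tool_rot: [3.138, -0.13, -0.001]
ft_force: [-0.5, 0.5, -0.3]
grip_width: 1.0
```

Run:
```python
import st
from h import *
import pickle
c,im=snap("wrist","w_stand");pickle.dump(c,open("w_stand.pkl","wb"))
z=lambda im,a,b,c,d,k:cv2.resize(im[b:d,a:c],None,fx=k,fy=k,interpolation=cv2.INTER_CUBIC)
cv2.imwrite("pics/c5.png",z(cv2.imread("pics/w_rack.png"),185,70,310,170,6))
```

```text
t 2.92 pos [0.4211 0.1988 0.2223] yaw -0.0829 z [-5.e-04 -5.e-04 -1.e+00] F [-0.47  0.48 -0.32] g 1.0 q [ 0.31 -0.06 -0.77  1.86 -0.04  1.32 -2.1 ]
```

View pics/w_stand.png

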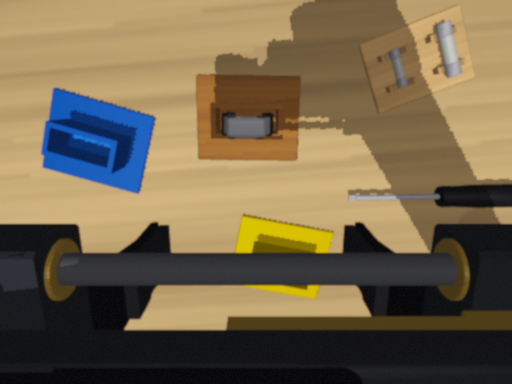

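View pics/c5.png

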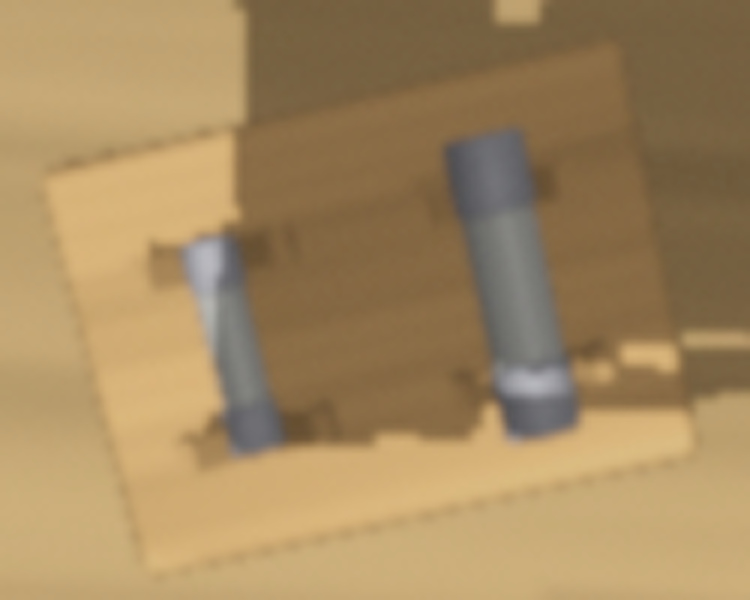

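Run:
```python
from h import *
import pickle
c=pickle.load(open("w_rack.pkl","rb"))
f=lambda x,y:[185+(x-2.5)/6,70+(y-2.5)/6]
# fuse: end corners (silhouette)
w=ray(c,[f(447,148),f(523,128),f(578,425),f(510,440)],.018)
a=(w[0]+w[1])/2;b=(w[2]+w[3])/2;d=a-b;print("fuse",((a+b)/2).round(4),"len",np.linalg.norm(d).round(4),"ang",np.arctan2(d[1],d[0]).round(4))
w=ray(c,[f(45,178),f(615,40),f(692,450),f(155,575)],.006);print("rack",w.mean(0).round(4),[np.linalg.norm(w[i]-w[(i+1)%4]).round(4) for i in range(4)])
d=w[0]+w[1]-w[2]-w[3];e=w[0]+w[3]-w[1]-w[2];print("ang",np.arctan2(d[1],d[0]),np.arctan2(-e[0],e[1]))
th=np.arctan2(d[1],d[0]);
for s in(25,-25):print("notch",w.mean(0)[:2]+s/1000*np.array([-np.sin(th),np.cos(th)]))
im=cv2.imread("pics/w_stand.png")
cv2.imwrite("pics/c6.png",cv2.resize(im[65:170,185:310],None,fx=6,fy=6,interpolation=cv2.INTER_CUBIC)[:600])
```

```text
fuse [ 0.5236 -0.0007  0.018 ] len 0.051 ang 0.2734
rack [0.5165 0.0232 0.006 ] [np.float64(0.1025), np.float64(0.0727), np.float64(0.1012), np.float64(0.0729)]
ang 0.2873202941085028 0.29013351559638567
notch [0.50944875 0.04722418]
notch [ 0.52361792 -0.00072615]
```

View pics/c6.png

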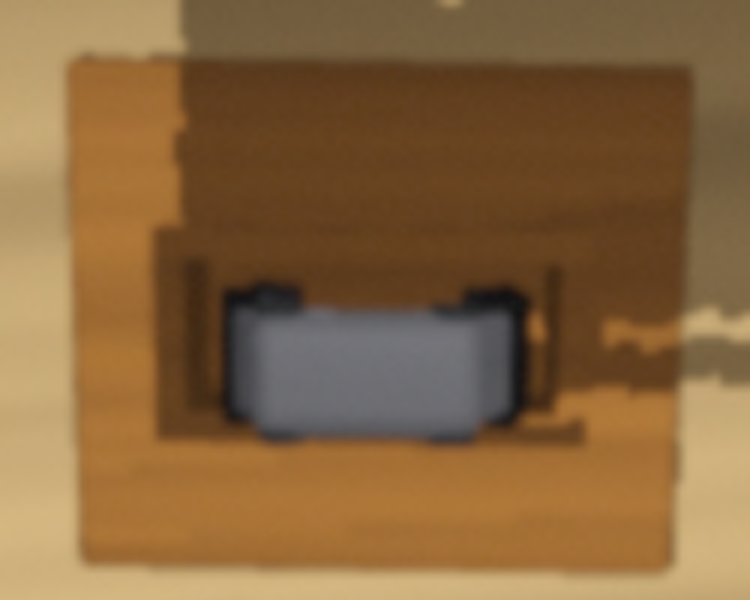

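Run:
```python
from h import *
import pickle
c=pickle.load(open("w_stand.pkl","rb"))
f=lambda x,y:[185+(x-2.5)/6,65+(y-2.5)/6]
w=ray(c,[f(68,60),f(692,67),f(670,570),f(82,562)],.005);print("stand",w.mean(0).round(4),[np.linalg.norm(w[i]-w[(i+1)%4]).round(4) for i in range(4)])
d=w[0]+w[1]-w[2]-w[3];e=w[0]+w[3]-w[1]-w[2];print("ang",np.arctan2(d[1],d[0]),np.arctan2(-e[0],e[1]))
w=ray(c,[f(155,228),f(588,236),f(582,443),f(157,437)],.045);print("rim",w.mean(0).round(4),[np.linalg.norm(w[i]-w[(i+1)%4]).round(4) for i in range(4)])
w=ray(c,[f(255,310),f(478,310),f(478,438),f(258,438)],.117);print("cross",w.mean(0).round(4),[np.linalg.norm(w[i]-w[(i+1)%4]).round(4) for i in range(4)])
d=w[0]+w[1]-w[2]-w[3];e=w[0]+w[3]-w[1]-w[2];print("ang",np.arctan2(d[1],d[0]),np.arctan2(-e[0],e[1]))
w=ray(c,[f(225,290),f(528,292),f(524,425),f(227,420)],.091);print("pads top",w.mean(0).round(4),[np.linalg.norm(w[i]-w[(i+1)%4]).round(4) for i in range(4)])
```

```text
stand [0.4729 0.2033 0.005 ] [np.float64(0.1082), np.float64(0.0882), np.float64(0.1084), np.float64(0.0878)]
ang -0.09777696596021672 -0.09559078745633061
rim [0.4726 0.2037 0.045 ] [np.float64(0.0685), np.float64(0.0326), np.float64(0.069), np.float64(0.0329)]
cross [0.4721 0.2023 0.117 ] [np.float64(0.0281), np.float64(0.016), np.float64(0.0281), np.float64(0.016)]
ang -0.07914572771043739 -0.08342989618852427
pads top [0.4725 0.2017 0.091 ] [np.float64(0.0417), np.float64(0.0182), np.float64(0.0416), np.float64(0.0178)]
```

Request:
{"method": "carry_out", "body": {
  "commands": [
    {"tx": 0.051, "ty": -0.0075, "tz": 0.0, "rx": 0, "ry": 0, "rz": 0.008, "jaw": 1.0},
    {"tx": 0.051, "ty": -0.0075, "tz": 0.02, "rx": 0, "ry": 0, "rz": 0.008, "jaw": 1.0},
    {"tx": 0.051, "ty": -0.0075, "tz": 0.06, "rx": 0, "ry": 0, "rz": 0.008, "jaw": 1.0},
    {"tx": 0.051, "ty": -0.0075, "tz": 0.1, "rx": 0, "ry": 0, "rz": 0.008, "jaw": 1.0},
    {"tx": 0.051, "ty": -0.0075, "tz": 0.13, "rx": 0, "ry": 0, "rz": 0.008, "jaw": 1.0},
    {"tx": 0.051, "ty": -0.0075, "tz": 0.15, "rx": 0, "ry": 0, "rz": 0.008, "jaw": 1.0},
    {"tx": 0.051, "ty": -0.0075, "tz": 0.162, "rx": 0, "ry": 0, "rz": 0.008, "jaw": 1.0},
    {"tx": 0.051, "ty": -0.0075, "tz": 0.162, "rx": 0, "ry": 0, "rz": 0.008, "jaw": 1.0}
  ],
  "grip_force": 25
}}

```text
time: 3.98
position: [0.4713, 0.204, 0.0599]
tool_rot: [3.138, -0.138, -0.002]
ft_force: [-0.2, 0.5, 0.5]
grip_width: 1.002
```

Run:
```python
import st
from h import *
z=lambda im,a,b,c,d,k:cv2.resize(im[b:d,a:c],None,fx=k,fy=k,interpolation=cv2.INTER_CUBIC)
c,a=snap("scene","s1");c2,b=snap("side","d1")
A=z(a,290,140,390,240,4);B=z(b,160,190,260,290,4);cv2.imwrite("pics/c7.png",np.hstack([A,B]))
```

```text
t 3.98 pos [0.4713 0.204  0.0599] yaw -0.0876 z [-1.5e-03 -5.0e-04 -1.0e+00] F [-0.2   0.47  0.54] g 1.002 q [ 0.24  0.26 -0.77  1.95  0.22  1.02 -2.29]
```

View pics/c7.png

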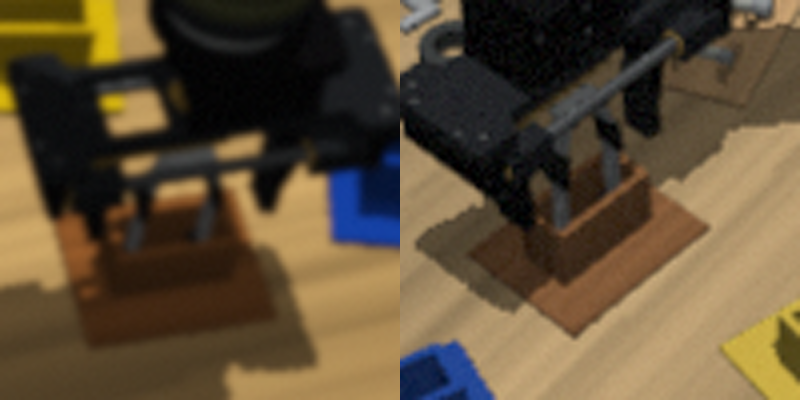

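The fingers straddle the tongs in both views. I'll close them to about 40 mm.

Request:
{"method": "carry_out", "body": {
  "commands": [
    {"tx": 0.001, "ty": 0.0015, "tz": 0.0, "rx": 0, "ry": 0, "rz": 0.0, "jaw": 0.6},
    {"tx": 0.001, "ty": 0.0015, "tz": 0.0, "rx": 0, "ry": 0, "rz": 0.0, "jaw": 0.46},
    {"tx": 0.001, "ty": 0.0015, "tz": 0.0, "rx": 0, "ry": 0, "rz": 0.0, "jaw": 0.46},
    {"tx": 0.001, "ty": 0.0015, "tz": 0.0, "rx": 0, "ry": 0, "rz": 0.0, "jaw": 0.46},
    {"tx": 0.001, "ty": 0.0015, "tz": 0.0, "rx": 0, "ry": 0, "rz": 0.0, "jaw": 0.46},
    {"tx": 0.001, "ty": 0.0015, "tz": 0.0, "rx": 0, "ry": 0, "rz": 0.0, "jaw": 0.46}
  ],
  "grip_force": 25
}}

```text
time: 4.82
position: [0.4721, 0.2035, 0.0604]
tool_rot: [3.139, -0.135, -0.0]
ft_force: [-0.1, 0.0, -1.2]
grip_width: 0.48
```

Run:
```python
import st
```

```text
t 4.83 pos [0.4721 0.2035 0.0604] yaw -0.0861 z [-3.e-04 -1.e-04 -1.e+00] F [-0.12  0.   -1.17] g 0.48 q [ 0.24  0.26 -0.77  1.95  0.22  1.02 -2.29]
```

Request:
{"method": "carry_out", "body": {
  "commands": [
    {"tx": 0.0, "ty": 0.0, "tz": 0.0, "rx": 0, "ry": 0, "rz": 0.0, "jaw": 0.44},
    {"tx": 0.0, "ty": 0.0, "tz": 0.0, "rx": 0, "ry": 0, "rz": 0.0, "jaw": 0.44},
    {"tx": 0.0, "ty": 0.0, "tz": -0.02, "rx": 0, "ry": 0, "rz": 0.0, "jaw": 0.44},
    {"tx": 0.0, "ty": 0.0, "tz": -0.05, "rx": 0, "ry": 0, "rz": 0.0, "jaw": 0.44},
    {"tx": 0.0, "ty": 0.0, "tz": -0.08, "rx": 0, "ry": 0, "rz": 0.0, "jaw": 0.44},
    {"tx": 0.0, "ty": 0.0, "tz": -0.11, "rx": 0, "ry": 0, "rz": 0.0, "jaw": 0.44},
    {"tx": 0.0, "ty": 0.0, "tz": -0.11, "rx": 0, "ry": 0, "rz": 0.0, "jaw": 0.44}
  ],
  "grip_force": 25
}}

```text
time: 5.7
position: [0.4741, 0.2046, 0.174]
tool_rot: [-3.137, 0.135, -0.01]
ft_force: [-0.4, -0.3, -1.8]
grip_width: 0.442
```

Run:
```python
import st
from h import *
z=lambda im,a,b,c,d,k:cv2.resize(im[b:d,a:c],None,fx=k,fy=k,interpolation=cv2.INTER_CUBIC)
c,a=snap("scene","s2");c2,b=snap("side","d2")
A=z(a,280,100,380,200,4);B=z(b,160,150,260,250,4);cv2.imwrite("pics/c8.png",np.hstack([A,B]))
```

```text
t 5.7 pos [0.4741 0.2046 0.174 ] yaw -0.086 z [ 0.0064  0.0012 -1.    ] F [-0.36 -0.25 -1.83] g 0.442 q [ 0.3   0.12 -0.8   1.83  0.09  1.23 -2.19]
```

View pics/c8.png

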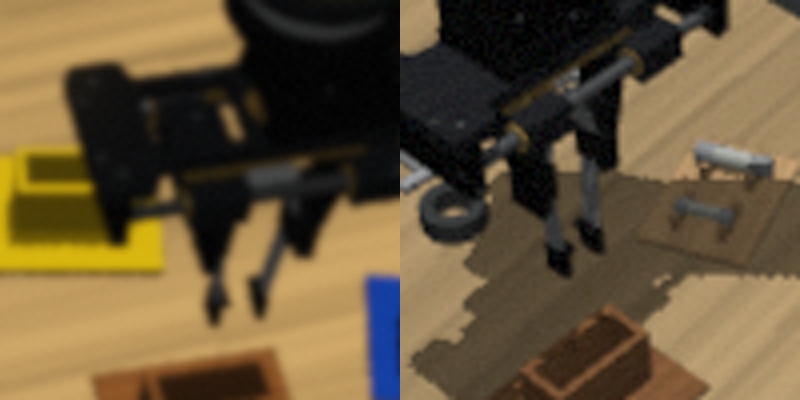

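The tongs hang straight in the gripper, clear of the stand. I'll move above the large fuse and open slightly.

Request:
{"method": "carry_out", "body": {
  "commands": [
    {"tx": 0.069, "ty": 0.199, "tz": 0.03, "rx": 0, "ry": 0, "rz": -0.371, "jaw": 0.46},
    {"tx": 0.069, "ty": 0.199, "tz": 0.03, "rx": 0, "ry": 0, "rz": -0.371, "jaw": 0.46},
    {"tx": 0.069, "ty": 0.199, "tz": 0.03, "rx": 0, "ry": 0, "rz": -0.371, "jaw": 0.46},
    {"tx": 0.069, "ty": 0.199, "tz": 0.03, "rx": 0, "ry": 0, "rz": -0.371, "jaw": 0.46},
    {"tx": 0.069, "ty": 0.199, "tz": 0.03, "rx": 0, "ry": 0, "rz": -0.371, "jaw": 0.46},
    {"tx": 0.069, "ty": 0.199, "tz": 0.03, "rx": 0, "ry": 0, "rz": -0.371, "jaw": 0.46},
    {"tx": 0.069, "ty": 0.199, "tz": 0.03, "rx": 0, "ry": 0, "rz": -0.371, "jaw": 0.46}
  ],
  "grip_force": 25
}}

```text
time: 6.68
position: [0.5235, 0.0011, 0.1404]
tool_rot: [-3.109, -0.45, 0.001]
ft_force: [0.8, -0.3, -1.2]
grip_width: 0.46
```

Run:
```python
import st
from h import *
s=ctrl.get_state()
z=lambda im,a,b,c,d,k:cv2.resize(im[b:d,a:c],None,fx=k,fy=k,interpolation=cv2.INTER_CUBIC)
c,a=snap("scene","s3");c2,b=snap("side","d3");snap("wrist","w3")
print(proj(c,[.5236,-.0007,.093]),proj(c2,[.5236,-.0007,.093]))
A=z(a,205,180,305,280,4);B=z(b,190,130,290,230,4);cv2.imwrite("pics/c9.png",np.hstack([A,B]))
```

```text
t 6.67 pos [0.5235 0.0011 0.1404] yaw 0.2877 z [-5.e-04  4.e-04 -1.e+00] F [ 0.76 -0.26 -1.23] g 0.46 q [ 0.56  0.16 -0.67  1.85  0.11  1.17 -1.42]
[[250.11954433 227.50134732]] [[242.75367463 166.45784124]]
```

View pics/c9.png

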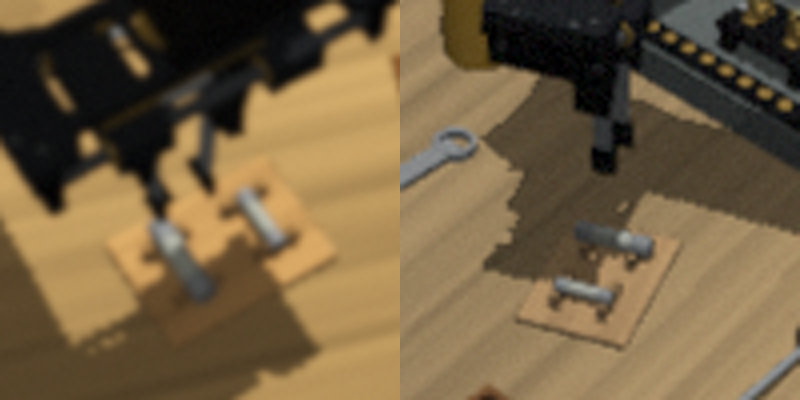

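View pics/w3.png

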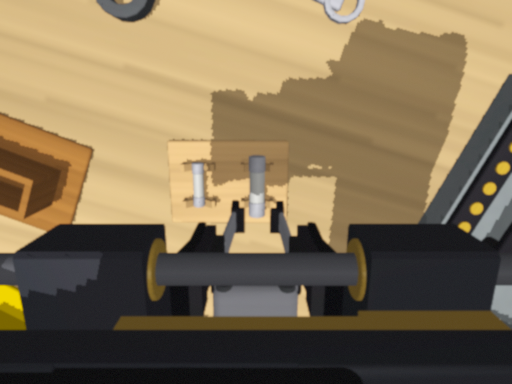

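Jaws straddle the fuse symmetrically: wrist view has jaws at columns 237 and 278 and the fuse at 257, and the scene and side projections agree. Descending.

Request:
{"method": "carry_out", "body": {
  "commands": [
    {"tx": 0.0, "ty": 0.0015, "tz": 0.02, "rx": 0, "ry": 0, "rz": 0.0, "jaw": 0.46},
    {"tx": 0.0, "ty": 0.0015, "tz": 0.04, "rx": 0, "ry": 0, "rz": 0.0, "jaw": 0.46},
    {"tx": 0.0, "ty": 0.0015, "tz": 0.055, "rx": 0, "ry": 0, "rz": 0.0, "jaw": 0.46},
    {"tx": 0.0, "ty": 0.0015, "tz": 0.066, "rx": 0, "ry": 0, "rz": 0.0, "jaw": 0.46},
    {"tx": 0.0, "ty": 0.0015, "tz": 0.072, "rx": 0, "ry": 0, "rz": 0.0, "jaw": 0.46},
    {"tx": 0.0, "ty": 0.0015, "tz": 0.0745, "rx": 0, "ry": 0, "rz": 0.0, "jaw": 0.46},
    {"tx": 0.0, "ty": 0.0015, "tz": 0.0745, "rx": 0, "ry": 0, "rz": 0.0, "jaw": 0.46}
  ],
  "grip_force": 25
}}

```text
time: 7.7
position: [0.5245, -0.0022, 0.0663]
tool_rot: [3.11, 0.446, 0.001]
ft_force: [0.1, -0.7, -1.1]
grip_width: 0.462
```

Run:
```python
import st
from h import *
z=lambda im,a,b,c,d,k:cv2.resize(im[b:d,a:c],None,fx=k,fy=k,interpolation=cv2.INTER_CUBIC)
c,a=snap("scene","s4");c2,b=snap("side","d4")
A=z(a,205,200,305,300,4);B=z(b,190,150,290,250,4);cv2.imwrite("pics/c10.png",np.hstack([A,B]))
```

```text
t 7.7 pos [ 0.5245 -0.0022  0.0663] yaw 0.2848 z [ 4.e-04 -1.e-04 -1.e+00] F [ 0.08 -0.71 -1.08] g 0.462 q [ 0.54  0.25 -0.65  1.92  0.18  1.03 -1.47]
```

View pics/c10.png

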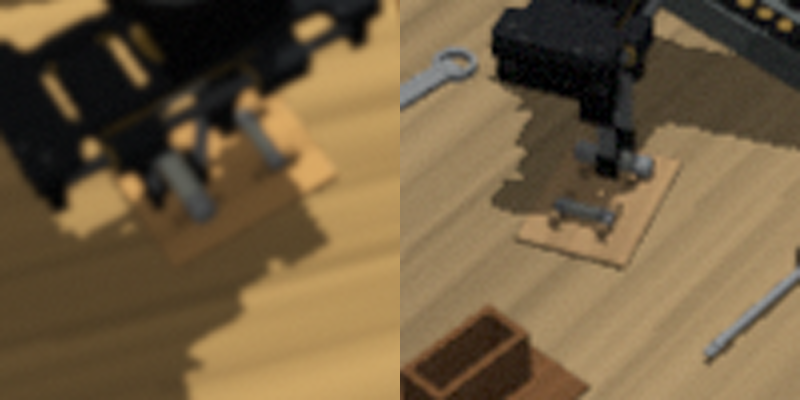

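Request:
{"method": "carry_out", "body": {
  "commands": [
    {"tx": 0.0, "ty": 0.0, "tz": 0.0, "rx": 0, "ry": 0, "rz": 0.0, "jaw": 0.42},
    {"tx": 0.0, "ty": 0.0, "tz": 0.0, "rx": 0, "ry": 0, "rz": 0.0, "jaw": 0.38},
    {"tx": 0.0, "ty": 0.0, "tz": 0.0, "rx": 0, "ry": 0, "rz": 0.0, "jaw": 0.36},
    {"tx": 0.0, "ty": 0.0, "tz": 0.0, "rx": 0, "ry": 0, "rz": 0.0, "jaw": 0.36},
    {"tx": 0.0, "ty": 0.0, "tz": 0.0, "rx": 0, "ry": 0, "rz": 0.0, "jaw": 0.36}
  ],
  "grip_force": 35
}}

```text
time: 8.43
position: [0.5241, -0.0001, 0.0664]
tool_rot: [-3.107, -0.447, -0.0]
ft_force: [-2.8, 4.3, 3.2]
grip_width: 0.414
```

Stopped at 36 mm, so the fuse is gripped. Lifting.

Request:
{"method": "carry_out", "body": {
  "commands": [
    {"tx": 0.0, "ty": -0.001, "tz": -0.005, "rx": 0, "ry": 0, "rz": 0.0, "jaw": 0.36},
    {"tx": 0.0, "ty": -0.001, "tz": -0.02, "rx": 0, "ry": 0, "rz": 0.0, "jaw": 0.36},
    {"tx": 0.0, "ty": -0.001, "tz": -0.04, "rx": 0, "ry": 0, "rz": 0.0, "jaw": 0.36},
    {"tx": 0.0, "ty": -0.001, "tz": -0.06, "rx": 0, "ry": 0, "rz": 0.0, "jaw": 0.36},
    {"tx": 0.0, "ty": -0.001, "tz": -0.08, "rx": 0, "ry": 0, "rz": 0.0, "jaw": 0.36},
    {"tx": 0.0, "ty": -0.001, "tz": -0.1, "rx": 0, "ry": 0, "rz": 0.0, "jaw": 0.36},
    {"tx": 0.0, "ty": -0.001, "tz": -0.1, "rx": 0, "ry": 0, "rz": 0.0, "jaw": 0.36},
    {"tx": 0.0, "ty": -0.001, "tz": -0.1, "rx": 0, "ry": 0, "rz": 0.0, "jaw": 0.36},
    {"tx": 0.0, "ty": -0.001, "tz": -0.1, "rx": 0, "ry": 0, "rz": 0.0, "jaw": 0.36}
  ],
  "grip_force": 35
}}

```text
time: 9.55
position: [0.5234, -0.0014, 0.1652]
tool_rot: [-3.11, -0.446, 0.002]
ft_force: [-1.1, 0.2, -1.4]
grip_width: 0.413
```

Run:
```python
import st
from h import *
z=lambda im,a,b,c,d,k:cv2.resize(im[b:d,a:c],None,fx=k,fy=k,interpolation=cv2.INTER_CUBIC)
c,a=snap("scene","s5");c2,b=snap("side","d5");snap("wrist","w5")
A=z(a,205,170,305,270,4);B=z(b,190,110,290,210,4);cv2.imwrite("pics/c11.png",np.hstack([A,B]))
```

```text
t 9.55 pos [ 0.5234 -0.0014  0.1652] yaw 0.2846 z [-0.0015 -0.     -1.    ] F [-1.06  0.2  -1.35] g 0.413 q [ 0.57  0.14 -0.67  1.82  0.09  1.22 -1.41]
```

View pics/c11.png

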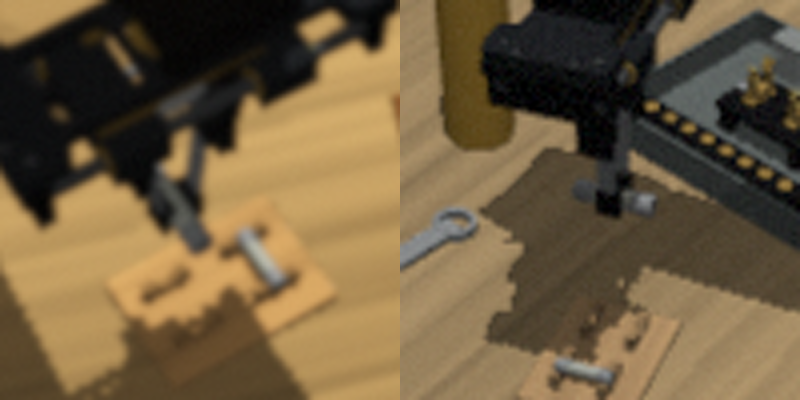

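View pics/w5.png

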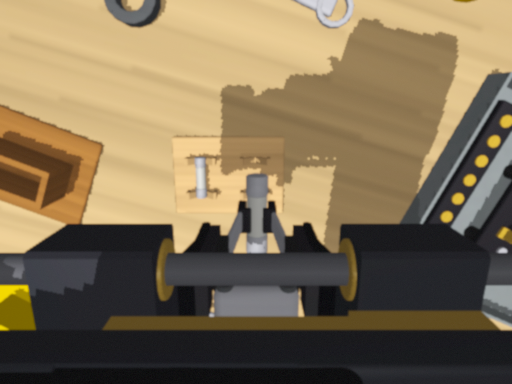

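The fuse is off the rack, level in the jaws, and the small fuse is still in its notch. I'll measure how far off-centre it sits lengthwise.

Run:
```python
from h import *
from scipy.spatial.transform import Rotation as Ro
s=ctrl.get_state();T=Ro.from_rotvec(s["tool_rot"]).as_matrix();p=np.array(s["position"])
c=camera_info("wrist");cs=camera_info("scene");cd=camera_info("side")
w=ray(c,[[257,174]],p[2]-.047+.004)[0];print("wrist front end tool x",(T.T@(w-p)).round(4))
f=lambda x,y:[205+x/4,170+y/4]; g=lambda x,y:[190+x/4,110+y/4]
e=ray(cd,[g(174,190),g(254,204)],p[2]-.047);print("side ends",[(T.T@(v-p)).round(4) for v in e])
print("expected px scene",proj(cs,p+T@[.026,0,.047]),proj(cs,p+T@[0,0,.047]),"side",proj(cd,p+T@[.026,0,.047]),proj(cd,p+T@[-.026,0,.047]))
im=cv2.imread("pics/d5.png");cv2.imwrite("pics/c12.png",cv2.resize(im[140:175,225:265],None,fx=14,fy=14,interpolation=cv2.INTER_CUBIC))
im=cv2.imread("pics/w5.png");cv2.imwrite("pics/c13.png",cv2.resize(im[160:260,215:300],None,fx=6,fy=6,interpolation=cv2.INTER_CUBIC))
```

```text
wrist front end tool x [0.0272 0.0011 0.043 ]
side ends [array([ 0.0226, -0.0048,  0.047 ]), array([-0.0284, -0.0004,  0.047 ])]
expected px scene [[256.79144216 231.26199794]] [[249.69905743 221.2852007 ]] side [[232.97786556 156.07941569]] [[252.63561718 160.67389656]]
```

View pics/c12.png

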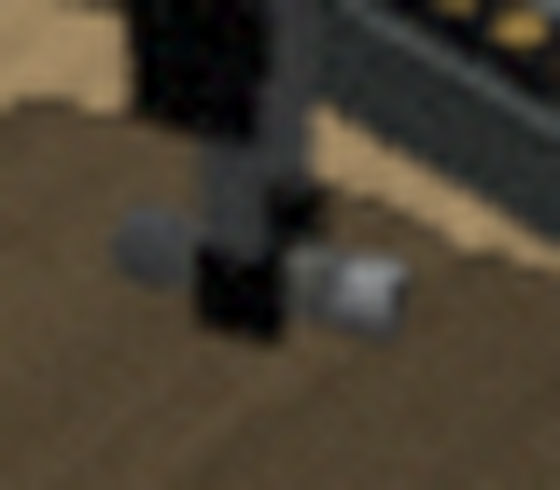

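View pics/c13.png

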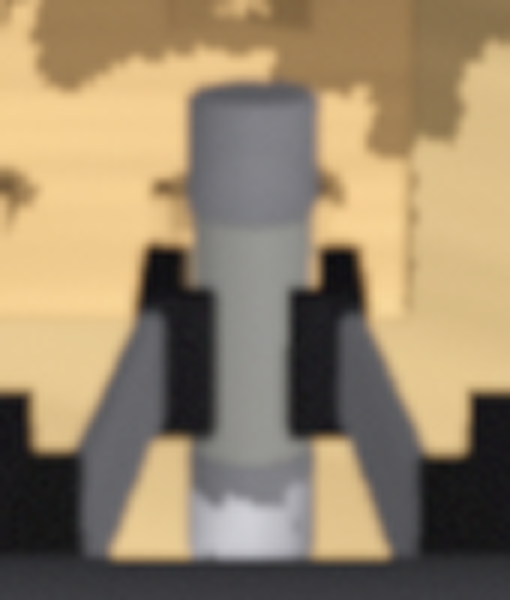

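The fuse is centred within about 1 mm in the jaws and aligned with the tool. Moving above the fuse block.

Request:
{"method": "carry_out", "body": {
  "commands": [
    {"tx": -0.0334, "ty": 0.2443, "tz": 0.0, "rx": 0, "ry": 0, "rz": 0.427, "jaw": 0.36},
    {"tx": -0.0334, "ty": 0.2443, "tz": 0.0, "rx": 0, "ry": 0, "rz": 0.427, "jaw": 0.36},
    {"tx": -0.0334, "ty": 0.2443, "tz": 0.0, "rx": 0, "ry": 0, "rz": 0.427, "jaw": 0.36},
    {"tx": -0.0334, "ty": 0.2443, "tz": 0.0, "rx": 0, "ry": 0, "rz": 0.427, "jaw": 0.36},
    {"tx": -0.0334, "ty": 0.2443, "tz": 0.015, "rx": 0, "ry": 0, "rz": 0.427, "jaw": 0.36},
    {"tx": -0.0334, "ty": 0.2443, "tz": 0.035, "rx": 0, "ry": 0, "rz": 0.427, "jaw": 0.36},
    {"tx": -0.0334, "ty": 0.2443, "tz": 0.035, "rx": 0, "ry": 0, "rz": 0.427, "jaw": 0.36},
    {"tx": -0.0334, "ty": 0.2443, "tz": 0.035, "rx": 0, "ry": 0, "rz": 0.427, "jaw": 0.36}
  ],
  "grip_force": 35
}}

```text
time: 10.7
position: [0.561, -0.2435, 0.1312]
tool_rot: [-3.134, 0.219, -0.0]
ft_force: [-0.2, -0.1, -0.5]
grip_width: 0.412
```

Run:
```python
import st,pickle
from h import *
z=lambda im,a,b,c,d,k:cv2.resize(im[b:d,a:c],None,fx=k,fy=k,interpolation=cv2.INTER_CUBIC)
c,a=snap("scene","s6");c2,b=snap("side","d6");s=ctrl.get_state();c3,w=snap("wrist","w6")
pickle.dump((c3,s),open("w6.pkl","wb"))
A=z(a,95,230,195,330,4);B=z(b,230,70,330,170,4);cv2.imwrite("pics/c14.png",np.hstack([A,B]))
cv2.imwrite("pics/c15.png",z(w,200,60,320,230,3.5))
```

```text
t 10.7 pos [ 0.561  -0.2435  0.1312] yaw -0.1397 z [ 1.e-04  2.e-04 -1.e+00] F [-0.17 -0.06 -0.47] g 0.412 q [ 0.75  0.34 -0.46  1.65  0.16  1.19 -1.46]
```

View pics/c14.png

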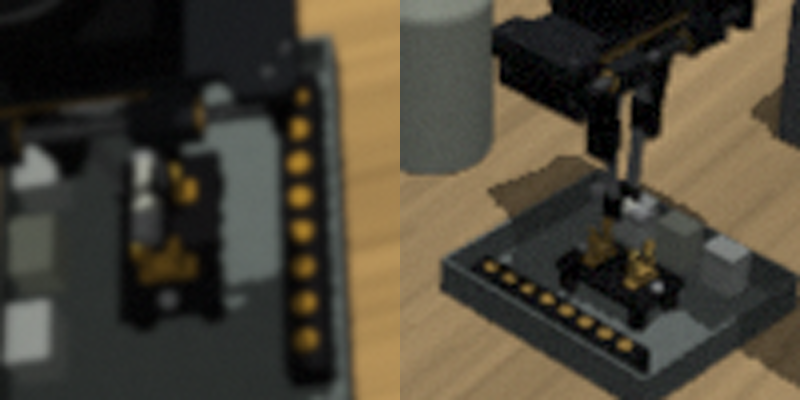

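View pics/c15.png

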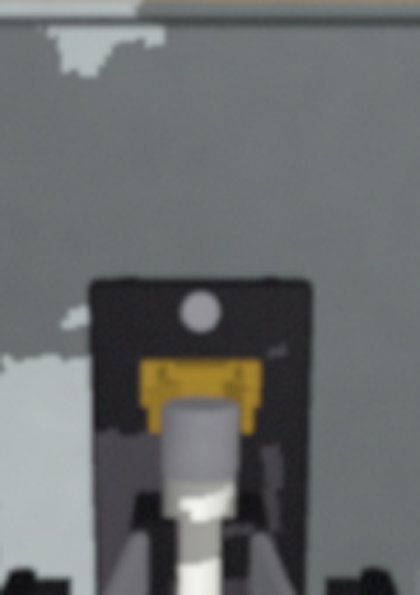

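Run:
```python
from h import *
import pickle
from scipy.spatial.transform import Rotation as Ro
c,s=pickle.load(open("w6.pkl","rb"));T=Ro.from_rotvec(s["tool_rot"]).as_matrix();p=np.array(s["position"])
f=lambda x,y:[200+x/3.5,60+y/3.5]
t=lambda px,z:(T.T@(ray(c,[px],z)[0]-p)).round(4)
print("screw",t(f(201,312),.022),"clip far edge",t(f(201,360),.059),t(f(201,360),.05),"block far edge L/R",t(f(91,281),.022),t(f(312,281),.022))
print("fuse end",t(f(201,400),p[2]-.047+.004), "fuse mid y",t(f(201.5,440),p[2]-.04))
c0=pickle.load(open("w_panel.pkl","rb"));g=lambda x,y:[220+(x-2.5)/6,72+(y-2.5)/6]
print("screws earlier, half dist",np.linalg.norm(np.diff(ray(c0,[g(221,75),g(217,512)],.022),axis=0))/2)
```

```text
screw [0.0331 0.0011 0.11  ] clip far edge [0.0288 0.0009 0.073 ] [0.0272 0.001  0.082 ] block far edge L/R [ 0.0401 -0.0235  0.11  ] [0.04   0.0259 0.11  ]
fuse end [0.0272 0.0008 0.043 ] fuse mid y [0.0208 0.0009 0.04  ]
screws earlier, half dist 0.03673926688606525
```

Fuse and clips line up sideways within about 0.3 mm. Lengthwise I need about −1.5 mm. Lowering to just above the clips.

Request:
{"method": "carry_out", "body": {
  "commands": [
    {"tx": -0.0015, "ty": 0.0, "tz": 0.01, "rx": 0, "ry": 0, "rz": 0.002, "jaw": 0.36},
    {"tx": -0.0015, "ty": 0.0, "tz": 0.018, "rx": 0, "ry": 0, "rz": 0.002, "jaw": 0.36},
    {"tx": -0.0015, "ty": 0.0, "tz": 0.024, "rx": 0, "ry": 0, "rz": 0.002, "jaw": 0.36},
    {"tx": -0.0015, "ty": 0.0, "tz": 0.024, "rx": 0, "ry": 0, "rz": 0.002, "jaw": 0.36},
    {"tx": -0.0015, "ty": 0.0, "tz": 0.024, "rx": 0, "ry": 0, "rz": 0.002, "jaw": 0.36}
  ],
  "grip_force": 35
}}

```text
time: 11.48
position: [0.5592, -0.2448, 0.1071]
tool_rot: [3.133, -0.226, 0.0]
ft_force: [0.2, -0.6, -1.3]
grip_width: 0.409
```

Run:
```python
import st
from h import *
z=lambda im,a,b,c,d,k:cv2.resize(im[b:d,a:c],None,fx=k,fy=k,interpolation=cv2.INTER_CUBIC)
c,a=snap("scene","s7");c2,b=snap("side","d7");c3,w=snap("wrist","w7")
A=z(b,255,100,325,160,6);B=z(w,222,100,292,160,6);cv2.imwrite("pics/c16.png",np.hstack([A,B])[:, :800])
```

```text
t 11.47 pos [ 0.5592 -0.2448  0.1071] yaw -0.1441 z [ 1.e-04 -1.e-04 -1.e+00] F [ 0.25 -0.56 -1.3 ] g 0.409 q [ 0.75  0.35 -0.46  1.68  0.17  1.15 -1.47]
```

View pics/c16.png

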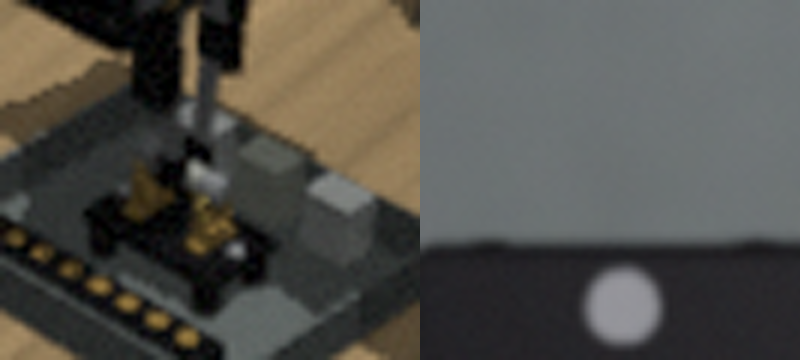

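View pics/w7.png

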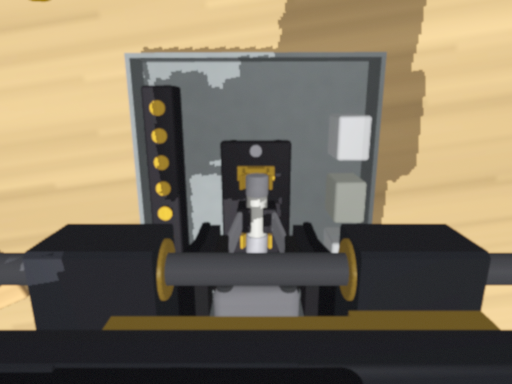

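Run:
```python
from h import *
w=cv2.imread("pics/w7.png");cv2.imwrite("pics/c17.png",cv2.resize(w[135:255,210:305],None,fx=5,fy=5,interpolation=cv2.INTER_CUBIC))
```

```text
(no output)
```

View pics/c17.png

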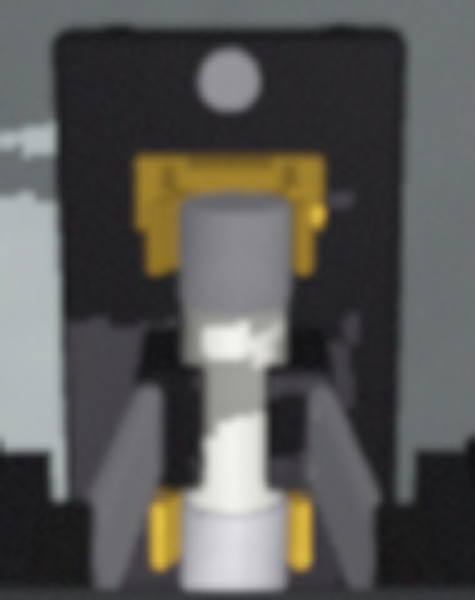

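Run:
```python
from h import *
from scipy.spatial.transform import Rotation as Ro
c=camera_info("wrist");s=ctrl.get_state();T=Ro.from_rotvec(s["tool_rot"]).as_matrix();p=np.array(s["position"])
f=lambda x,y:[210+(x-2)/5,135+(y-2)/5]
t=lambda px,z:(T.T@(ray(c,[px],z)[0]-p)).round(4)
print("screw-.0367",t(f(230,80),.022)[:2]-[.0367,0],"block edge-.0425",t(f(230,32),.022)[:2]-[.0425,0],"clip far edge -.0245",t(f(230,155),.059)[:2]-[.0245,0],t(f(230,155),.052)[:2]-[.0245,0])
print("near clip inner? row490/570",t(f(230,492),.059),t(f(230,572),.059))
print("fuse end-.026",t(f(235.5,197),p[2]-.047+.005)[:2]-[.026,0],"fuse y",t(f(235.5,250),p[2]-.04))
print("caps: far inner edge",t(f(235,310),p[2]-.04),"near inner edge",t(f(235,508),p[2]-.04))
```

```text
screw-.0367 [-0.0012 -0.0003] block edge-.0425 [-0.0002 -0.0003] clip far edge -.0245 [ 0.007  -0.0003] [ 0.0057 -0.0003]
near clip inner? row490/570 [-0.0129 -0.0003  0.0483] [-0.0241 -0.0003  0.0483]
fuse end-.026 [0.0016 0.0004] fuse y [0.0215 0.0004 0.04  ]
caps: far inner edge [0.014  0.0003 0.04  ] near inner edge [-0.0117  0.0003  0.04  ]
```

Lengthwise agrees within about 1.5 mm. The fuse is 0.7 mm to +y of centre, so I'll correct by −0.7 mm and press in small steps.

Request:
{"method": "carry_out", "body": {
  "commands": [
    {"tx": 0.0, "ty": -0.0007, "tz": 0.002, "rx": 0, "ry": 0, "rz": 0, "jaw": 0.36},
    {"tx": 0.0, "ty": -0.0007, "tz": 0.004, "rx": 0, "ry": 0, "rz": 0, "jaw": 0.36},
    {"tx": 0.0, "ty": -0.0007, "tz": 0.006, "rx": 0, "ry": 0, "rz": 0, "jaw": 0.36},
    {"tx": 0.0, "ty": -0.0007, "tz": 0.006, "rx": 0, "ry": 0, "rz": 0, "jaw": 0.36}
  ],
  "grip_force": 35
}}

```text
time: 12.12
position: [0.5597, -0.2443, 0.1017]
tool_rot: [3.133, -0.226, 0.002]
ft_force: [-0.9, -1.4, 4.6]
grip_width: 0.411
```

Request:
{"method": "carry_out", "body": {
  "commands": [
    {"tx": 0.0, "ty": 0.0, "tz": 0.001, "rx": 0, "ry": 0, "rz": 0, "jaw": 0.36},
    {"tx": 0.0, "ty": 0.0, "tz": 0.002, "rx": 0, "ry": 0, "rz": 0, "jaw": 0.36},
    {"tx": 0.0, "ty": 0.0, "tz": 0.002, "rx": 0, "ry": 0, "rz": 0, "jaw": 0.36}
  ],
  "grip_force": 35
}}

```text
time: 12.5
position: [0.5598, -0.2445, 0.1001]
tool_rot: [3.133, -0.226, 0.002]
ft_force: [-0.7, -0.1, 6.8]
grip_width: 0.415
```

Request:
{"method": "carry_out", "body": {
  "commands": [
    {"tx": 0.0, "ty": 0.0, "tz": 0.001, "rx": 0, "ry": 0, "rz": 0, "jaw": 0.36},
    {"tx": 0.0, "ty": 0.0, "tz": 0.002, "rx": 0, "ry": 0, "rz": 0, "jaw": 0.36},
    {"tx": 0.0, "ty": 0.0, "tz": 0.002, "rx": 0, "ry": 0, "rz": 0, "jaw": 0.36}
  ],
  "grip_force": 35
}}

```text
time: 12.88
position: [0.56, -0.2444, 0.0981]
tool_rot: [3.133, -0.226, 0.003]
ft_force: [-0.2, 0.1, 7.0]
grip_width: 0.415
```

Request:
{"method": "carry_out", "body": {
  "commands": [
    {"tx": 0.0, "ty": 0.0, "tz": 0.001, "rx": 0, "ry": 0, "rz": 0, "jaw": 0.36},
    {"tx": 0.0, "ty": 0.0, "tz": 0.002, "rx": 0, "ry": 0, "rz": 0, "jaw": 0.36},
    {"tx": 0.0, "ty": 0.0, "tz": 0.002, "rx": 0, "ry": 0, "rz": 0, "jaw": 0.36}
  ],
  "grip_force": 35
}}

```text
time: 13.25
position: [0.56, -0.2445, 0.0963]
tool_rot: [3.133, -0.226, 0.003]
ft_force: [-0.6, 0.1, 7.6]
grip_width: 0.41
```

Request:
{"method": "carry_out", "body": {
  "commands": [
    {"tx": 0.0, "ty": 0.0, "tz": 0.001, "rx": 0, "ry": 0, "rz": 0, "jaw": 0.36},
    {"tx": 0.0, "ty": 0.0, "tz": 0.0015, "rx": 0, "ry": 0, "rz": 0, "jaw": 0.36},
    {"tx": 0.0, "ty": 0.0, "tz": 0.0015, "rx": 0, "ry": 0, "rz": 0, "jaw": 0.36}
  ],
  "grip_force": 35
}}

```text
time: 13.62
position: [0.5602, -0.2445, 0.0951]
tool_rot: [3.132, -0.226, 0.003]
ft_force: [-1.5, -0.5, 8.0]
grip_width: 0.414
```

Run:
```python
import st
from h import *
z=lambda im,a,b,c,d,k:cv2.resize(im[b:d,a:c],None,fx=k,fy=k,interpolation=cv2.INTER_CUBIC)
c2,b=snap("side","d8");c3,w=snap("wrist","w8")
A=z(b,255,95,325,175,5);B=z(w,210,175,300,255,5)
cv2.imwrite("pics/c18.png",np.hstack([A,B]))
```

```text
t 13.62 pos [ 0.5602 -0.2445  0.0951] yaw -0.1442 z [ 0.0021 -0.0012 -1.    ] F [-1.51 -0.54  7.95] g 0.414 q [ 0.74  0.37 -0.46  1.69  0.18  1.12 -1.48]
```

View pics/c18.png

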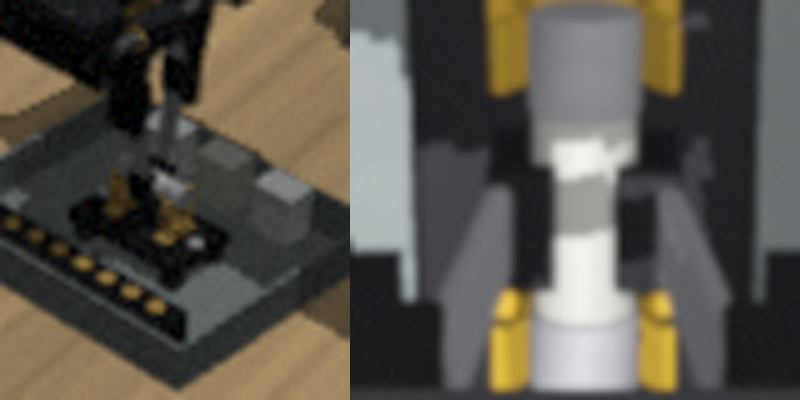

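The fuse is centred between both clip pairs (fuse centre 585, clip centre 586 in the crop), with no snap yet. Pressing on.

Request:
{"method": "carry_out", "body": {
  "commands": [
    {"tx": 0.0, "ty": 0.0, "tz": 0.001, "rx": 0, "ry": 0, "rz": 0, "jaw": 0.36},
    {"tx": 0.0, "ty": 0.0, "tz": 0.0015, "rx": 0, "ry": 0, "rz": 0, "jaw": 0.36},
    {"tx": 0.0, "ty": 0.0, "tz": 0.0015, "rx": 0, "ry": 0, "rz": 0, "jaw": 0.36}
  ],
  "grip_force": 35
}}

```text
time: 14.1
position: [0.5603, -0.2445, 0.094]
tool_rot: [3.132, -0.226, 0.004]
ft_force: [-2.0, -0.3, 10.8]
grip_width: 0.412
```

Request:
{"method": "carry_out", "body": {
  "commands": [
    {"tx": 0.0, "ty": 0.0, "tz": 0.001, "rx": 0, "ry": 0, "rz": 0, "jaw": 0.36},
    {"tx": 0.0, "ty": 0.0, "tz": 0.001, "rx": 0, "ry": 0, "rz": 0, "jaw": 0.36}
  ],
  "grip_force": 35
}}

```text
time: 14.35
position: [0.5604, -0.2446, 0.0931]
tool_rot: [3.132, -0.226, 0.004]
ft_force: [-1.4, -0.0, 11.0]
grip_width: 0.412
```

Request:
{"method": "carry_out", "body": {
  "commands": [
    {"tx": 0.0, "ty": 0.0, "tz": 0.001, "rx": 0, "ry": 0, "rz": 0, "jaw": 0.36},
    {"tx": 0.0, "ty": 0.0, "tz": 0.001, "rx": 0, "ry": 0, "rz": 0, "jaw": 0.36}
  ],
  "grip_force": 35
}}

```text
time: 14.6
position: [0.5607, -0.2446, 0.0921]
tool_rot: [3.132, -0.226, 0.005]
ft_force: [0.4, -0.0, 4.1]
grip_width: 0.409
```

The force dropped from 11 to 4 N, so it snapped. I'll press slightly more to confirm it's rigidly home.

Request:
{"method": "carry_out", "body": {
  "commands": [
    {"tx": 0.0, "ty": 0.0, "tz": 0.001, "rx": 0, "ry": 0, "rz": 0, "jaw": 0.36},
    {"tx": 0.0, "ty": 0.0, "tz": 0.0015, "rx": 0, "ry": 0, "rz": 0, "jaw": 0.36},
    {"tx": 0.0, "ty": 0.0, "tz": 0.0015, "rx": 0, "ry": 0, "rz": 0, "jaw": 0.36}
  ],
  "grip_force": 35
}}

```text
time: 14.98
position: [0.5596, -0.2443, 0.0886]
tool_rot: [3.133, -0.226, 0.001]
ft_force: [1.6, -0.3, 2.1]
grip_width: 0.408
```

Run:
```python
import st
from h import *
z=lambda im,a,b,c,d,k:cv2.resize(im[b:d,a:c],None,fx=k,fy=k,interpolation=cv2.INTER_CUBIC)
c2,b=snap("side","d9");c3,w=snap("wrist","w9")
A=z(b,255,95,325,175,5);B=z(w,210,175,300,255,5)
cv2.imwrite("pics/c19.png",np.hstack([A,B]))
```

```text
t 14.97 pos [ 0.5596 -0.2443  0.0886] yaw -0.1442 z [ 8.e-04 -3.e-04 -1.e+00] F [ 1.63 -0.29  2.13] g 0.408 q [ 0.74  0.37 -0.45  1.7   0.18  1.11 -1.48]
```

View pics/c19.png

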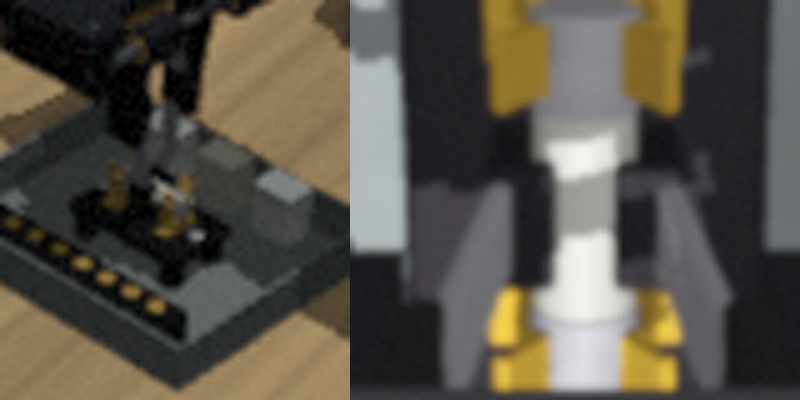

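Request:
{"method": "carry_out", "body": {
  "commands": [
    {"tx": 0.0, "ty": 0.0, "tz": 0.001, "rx": 0, "ry": 0, "rz": 0, "jaw": 0.36},
    {"tx": 0.0, "ty": 0.0, "tz": 0.001, "rx": 0, "ry": 0, "rz": 0, "jaw": 0.36},
    {"tx": 0.0, "ty": 0.0, "tz": 0.001, "rx": 0, "ry": 0, "rz": 0, "jaw": 0.36}
  ],
  "grip_force": 35
}}

```text
time: 15.45
position: [0.5595, -0.2443, 0.0878]
tool_rot: [3.133, -0.226, 0.001]
ft_force: [1.8, -0.8, 3.6]
grip_width: 0.411
```

Request:
{"method": "carry_out", "body": {
  "commands": [
    {"tx": 0.0, "ty": 0.0, "tz": 0.001, "rx": 0, "ry": 0, "rz": 0, "jaw": 0.36},
    {"tx": 0.0, "ty": 0.0, "tz": 0.002, "rx": 0, "ry": 0, "rz": 0, "jaw": 0.36},
    {"tx": 0.0, "ty": 0.0, "tz": 0.002, "rx": 0, "ry": 0, "rz": 0, "jaw": 0.36},
    {"tx": 0.0, "ty": 0.0, "tz": 0.002, "rx": 0, "ry": 0, "rz": 0, "jaw": 0.36}
  ],
  "grip_force": 35
}}

```text
time: 15.95
position: [0.5596, -0.2443, 0.086]
tool_rot: [3.133, -0.226, 0.001]
ft_force: [2.4, -0.1, 4.9]
grip_width: 0.411
```

Request:
{"method": "carry_out", "body": {
  "commands": [
    {"tx": 0.0, "ty": 0.0, "tz": 0.001, "rx": 0, "ry": 0, "rz": 0, "jaw": 0.36},
    {"tx": 0.0, "ty": 0.0, "tz": 0.002, "rx": 0, "ry": 0, "rz": 0, "jaw": 0.36},
    {"tx": 0.0, "ty": 0.0, "tz": 0.002, "rx": 0, "ry": 0, "rz": 0, "jaw": 0.36}
  ],
  "grip_force": 35
}}

```text
time: 16.32
position: [0.5597, -0.2443, 0.0844]
tool_rot: [3.133, -0.226, 0.002]
ft_force: [1.1, -0.3, 8.0]
grip_width: 0.412
```

Run:
```python
import st
from h import *
z=lambda im,a,b,c,d,k:cv2.resize(im[b:d,a:c],None,fx=k,fy=k,interpolation=cv2.INTER_CUBIC)
c2,b=snap("side","d10");c3,w=snap("wrist","w10")
A=z(b,255,95,325,175,5);B=z(w,210,175,300,255,5)
cv2.imwrite("pics/c20.png",np.hstack([A,B]))
```

```text
t 16.32 pos [ 0.5597 -0.2443  0.0844] yaw -0.1442 z [ 9.e-04 -6.e-04 -1.e+00] F [ 1.11 -0.35  8.01] g 0.412 q [ 0.74  0.38 -0.45  1.7   0.18  1.11 -1.48]
```

View pics/c20.png

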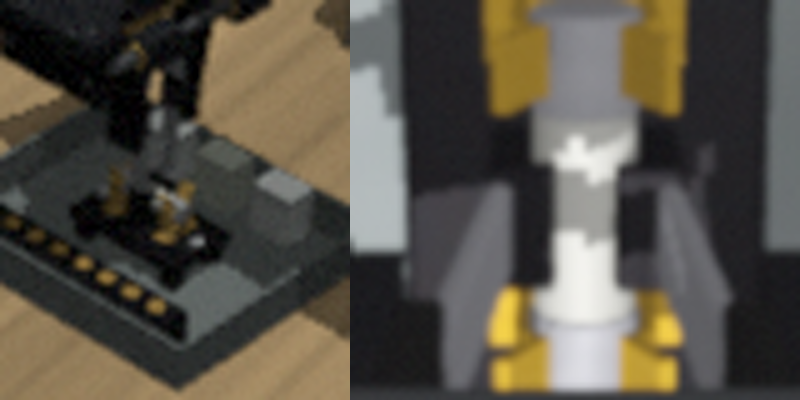

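Fuse home and moving rigidly with the block (1.4 N/mm slope, matching the mounts). I'll relieve the push, then open the tongs.

Request:
{"method": "carry_out", "body": {
  "commands": [
    {"tx": 0.0, "ty": 0.0, "tz": -0.002, "rx": 0, "ry": 0, "rz": 0, "jaw": 0.36},
    {"tx": 0.0, "ty": 0.0, "tz": -0.004, "rx": 0, "ry": 0, "rz": 0, "jaw": 0.36},
    {"tx": 0.0, "ty": 0.0, "tz": -0.0055, "rx": 0, "ry": 0, "rz": 0, "jaw": 0.36},
    {"tx": 0.0, "ty": 0.0, "tz": -0.0055, "rx": 0, "ry": 0, "rz": 0, "jaw": 0.4},
    {"tx": 0.0, "ty": 0.0, "tz": -0.0055, "rx": 0, "ry": 0, "rz": 0, "jaw": 0.43},
    {"tx": 0.0, "ty": 0.0, "tz": -0.0055, "rx": 0, "ry": 0, "rz": 0, "jaw": 0.46},
    {"tx": 0.0, "ty": 0.0, "tz": -0.0055, "rx": 0, "ry": 0, "rz": 0, "jaw": 0.46},
    {"tx": 0.0, "ty": 0.0, "tz": -0.0055, "rx": 0, "ry": 0, "rz": 0, "jaw": 0.46}
  ],
  "grip_force": 35
}}

```text
time: 17.42
position: [0.5585, -0.2438, 0.0883]
tool_rot: [-3.133, 0.226, 0.003]
ft_force: [-0.8, 0.0, -0.5]
grip_width: 0.459
```

Run:
```python
import st
from h import *
z=lambda im,a,b,c,d,k:cv2.resize(im[b:d,a:c],None,fx=k,fy=k,interpolation=cv2.INTER_CUBIC)
c2,b=snap("side","d11");c3,w=snap("wrist","w11")
A=z(b,255,95,325,175,5);B=z(w,210,175,300,255,5)
cv2.imwrite("pics/c21.png",np.hstack([A,B]))
```

```text
t 17.43 pos [ 0.5585 -0.2438  0.0883] yaw -0.1441 z [-1.7e-03  7.0e-04 -1.0e+00] F [-0.81  0.04 -0.5 ] g 0.459 q [ 0.74  0.37 -0.45  1.7   0.18  1.12 -1.48]
```

View pics/c21.png

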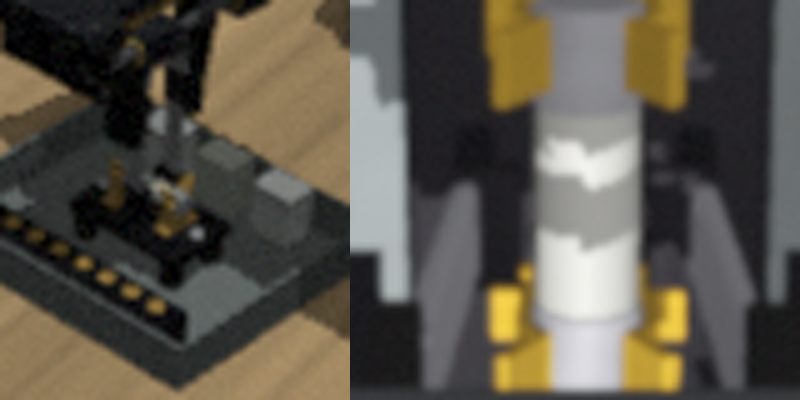

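The jaws are open on both sides of the fuse and it stays in the clips. Lifting straight up.

Request:
{"method": "carry_out", "body": {
  "commands": [
    {"tx": 0.0, "ty": 0.0, "tz": -0.005, "rx": 0, "ry": 0, "rz": 0, "jaw": 0.46},
    {"tx": 0.0, "ty": 0.0, "tz": -0.015, "rx": 0, "ry": 0, "rz": 0, "jaw": 0.46},
    {"tx": 0.0, "ty": 0.0, "tz": -0.03, "rx": 0, "ry": 0, "rz": 0, "jaw": 0.46},
    {"tx": 0.0, "ty": 0.0, "tz": -0.05, "rx": 0, "ry": 0, "rz": 0, "jaw": 0.46},
    {"tx": -0.02, "ty": 0.0, "tz": -0.08, "rx": 0, "ry": 0, "rz": 0, "jaw": 0.46},
    {"tx": -0.05, "ty": 0.0, "tz": -0.1, "rx": 0, "ry": 0, "rz": 0, "jaw": 0.46},
    {"tx": -0.05, "ty": 0.0, "tz": -0.1, "rx": 0, "ry": 0, "rz": 0, "jaw": 0.46},
    {"tx": -0.05, "ty": 0.0, "tz": -0.1, "rx": 0, "ry": 0, "rz": 0, "jaw": 0.46}
  ],
  "grip_force": 35
}}

```text
time: 18.52
position: [0.5102, -0.2371, 0.1898]
tool_rot: [3.133, -0.226, 0.002]
ft_force: [1.0, -0.0, -0.4]
grip_width: 0.462
```

Run:
```python
import st,pickle
from h import *
z=lambda im,a,b,c,d,k:cv2.resize(im[b:d,a:c],None,fx=k,fy=k,interpolation=cv2.INTER_CUBIC)
s=ctrl.get_state();c1,a=snap("scene","s12");c2,b=snap("side","d12");c3,w=snap("wrist","w12");pickle.dump((c3,s),open("w12.pkl","wb"))
A=z(b,250,50,330,150,4);C=z(a,95,200,195,300,4)
cv2.imwrite("pics/c22.png",np.hstack([A,C]));cv2.imwrite("pics/c23.png",z(w,200,60,320,180,5))
```

```text
t 18.52 pos [ 0.5102 -0.2371  0.1898] yaw -0.1442 z [ 1.3e-03 -9.0e-04 -1.0e+00] F [ 1.05 -0.03 -0.45] g 0.462 q [ 0.81  0.18 -0.47  1.7   0.09  1.27 -1.4 ]
```

View pics/c22.png

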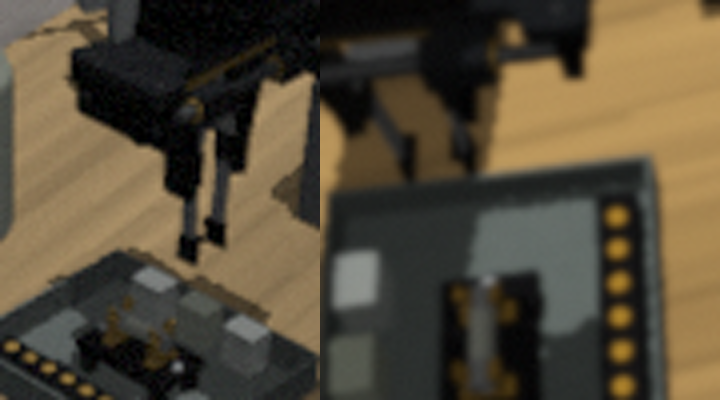

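View pics/c23.png

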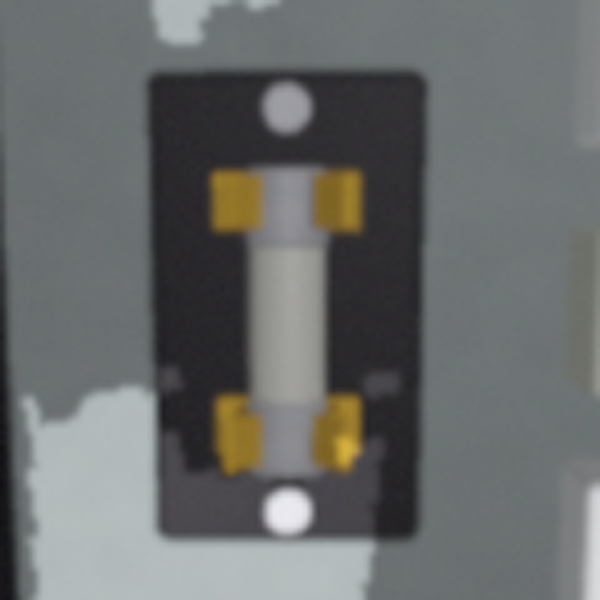

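The fuse lies straight in both clip pairs, centred. I'll measure the jaws relative to the TCP for the return.

Run:
```python
from h import *
import pickle
from scipy.spatial.transform import Rotation as Ro
c,s=pickle.load(open("w12.pkl","rb"));T=Ro.from_rotvec(s["tool_rot"]).as_matrix();p=np.array(s["position"])
cs=camera_info("scene");cd=camera_info("side")
X=tri([cs,cd],[[125,243.75],[300.4,112.5]]);print(X.round(4),"tool",(T.T@(X-p)).round(4))
print("reproj",proj(cs,X),proj(cd,X))
for d in (.055,.052,.050): print(d,proj(cs,p+T@[0,0,d]),proj(cd,p+T@[0,0,d]))
z=lambda im,a,b,c,d,k:cv2.resize(im[b:d,a:c],None,fx=k,fy=k,interpolation=cv2.INTER_CUBIC)
cv2.imwrite("pics/c24.png",np.hstack([z(cv2.imread("pics/s12.png"),105,220,145,260,10),z(cv2.imread("pics/d12.png"),280,85,320,125,10)]))
```

```text
[ 0.5117 -0.241   0.1306] tool [0.002  0.0036 0.0592]
reproj [[124.37250561 243.31586665]] [[299.97141355 112.72245871]]
0.055 [[125.8197205  241.12291363]] [[299.74975406 112.21677079]]
0.052 [[125.44653516 240.38279024]] [[299.82236486 111.27580702]]
0.05 [[125.19656221 239.88702901]] [[299.87089548 110.64689843]]
```

View pics/c24.png

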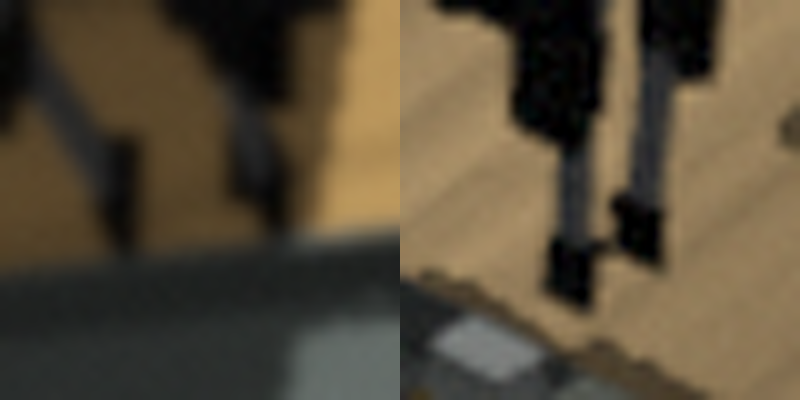

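The tongs haven't slipped (jaw bottoms about 56 mm below the TCP, as at pick-up). Returning above the stand.

Request:
{"method": "carry_out", "body": {
  "commands": [
    {"tx": -0.1004, "ty": -0.4306, "tz": 0.0, "rx": 0, "ry": 0, "rz": -0.048, "jaw": 0.46},
    {"tx": -0.1004, "ty": -0.4306, "tz": 0.0, "rx": 0, "ry": 0, "rz": -0.048, "jaw": 0.46},
    {"tx": -0.1004, "ty": -0.4306, "tz": 0.0, "rx": 0, "ry": 0, "rz": -0.048, "jaw": 0.46},
    {"tx": -0.1004, "ty": -0.4306, "tz": 0.0, "rx": 0, "ry": 0, "rz": -0.048, "jaw": 0.46},
    {"tx": -0.1004, "ty": -0.4306, "tz": 0.0, "rx": 0, "ry": 0, "rz": -0.048, "jaw": 0.46},
    {"tx": -0.1004, "ty": -0.4306, "tz": 0.0, "rx": 0, "ry": 0, "rz": -0.048, "jaw": 0.46},
    {"tx": -0.1004, "ty": -0.4306, "tz": 0.0, "rx": 0, "ry": 0, "rz": -0.048, "jaw": 0.46},
    {"tx": -0.1004, "ty": -0.4306, "tz": 0.0, "rx": 0, "ry": 0, "rz": -0.048, "jaw": 0.46},
    {"tx": -0.1004, "ty": -0.4306, "tz": 0.0, "rx": 0, "ry": 0, "rz": -0.048, "jaw": 0.46},
    {"tx": -0.1004, "ty": -0.4306, "tz": 0.05, "rx": 0, "ry": 0, "rz": -0.048, "jaw": 0.46},
    {"tx": -0.1004, "ty": -0.4306, "tz": 0.065, "rx": 0, "ry": 0, "rz": -0.048, "jaw": 0.46},
    {"tx": -0.1004, "ty": -0.4306, "tz": 0.065, "rx": 0, "ry": 0, "rz": -0.048, "jaw": 0.46}
  ],
  "grip_force": 35
}}

```text
time: 20.18
position: [0.4719, 0.2021, 0.1232]
tool_rot: [3.137, -0.154, -0.004]
ft_force: [-0.2, 0.3, -1.2]
grip_width: 0.466
```

Run:
```python
import st
from h import *
z=lambda im,a,b,c,d,k:cv2.resize(im[b:d,a:c],None,fx=k,fy=k,interpolation=cv2.INTER_CUBIC)
c1,a=snap("scene","s13");c2,b=snap("side","d13");c3,w=snap("wrist","w13")
A=z(b,170,185,245,265,5);C=z(a,295,155,370,235,5)
cv2.imwrite("pics/c25.png",np.hstack([A,C]));cv2.imwrite("pics/c26.png",z(w,190,130,320,260,4))
```

```text
t 20.18 pos [0.4719 0.2021 0.1232] yaw -0.0981 z [-2.5e-03 -7.0e-04 -1.0e+00] F [-0.25  0.3  -1.24] g 0.466 q [ 0.33  0.19 -0.85  1.88  0.16  1.14 -2.25]
```

View pics/c25.png

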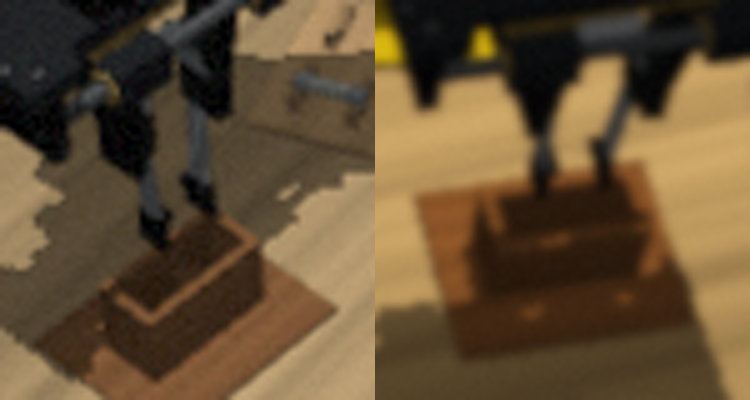

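View pics/c26.png

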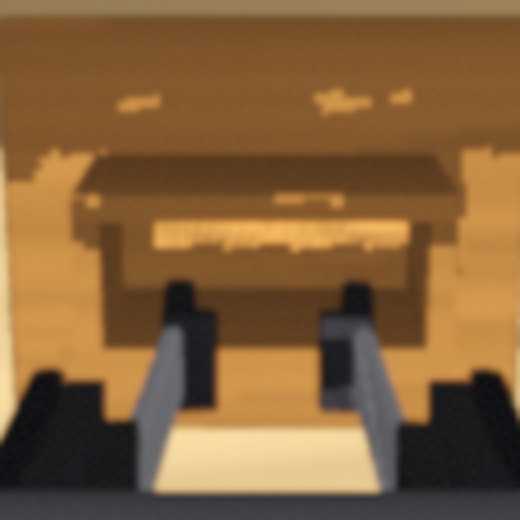

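The jaws are above the pocket, centred sideways (268 vs 265 in crop). Lowering part-way.

Request:
{"method": "carry_out", "body": {
  "commands": [
    {"tx": 0.0005, "ty": -0.001, "tz": 0.01, "rx": 0, "ry": 0, "rz": 0, "jaw": 0.46},
    {"tx": 0.0005, "ty": -0.001, "tz": 0.02, "rx": 0, "ry": 0, "rz": 0, "jaw": 0.46},
    {"tx": 0.0005, "ty": -0.001, "tz": 0.03, "rx": 0, "ry": 0, "rz": 0, "jaw": 0.46},
    {"tx": 0.0005, "ty": -0.001, "tz": 0.04, "rx": 0, "ry": 0, "rz": 0, "jaw": 0.46},
    {"tx": 0.0005, "ty": -0.001, "tz": 0.04, "rx": 0, "ry": 0, "rz": 0, "jaw": 0.46}
  ],
  "grip_force": 35
}}

```text
time: 20.95
position: [0.472, 0.2043, 0.0829]
tool_rot: [3.137, -0.151, -0.003]
ft_force: [0.6, -0.3, -1.3]
grip_width: 0.456
```

Run:
```python
import st
from h import *
z=lambda im,a,b,c,d,k:cv2.resize(im[b:d,a:c],None,fx=k,fy=k,interpolation=cv2.INTER_CUBIC)
c1,a=snap("scene","s14");c2,b=snap("side","d14")
A=z(b,170,185,245,265,5);C=z(a,295,155,370,235,5)
cv2.imwrite("pics/c27.png",np.hstack([A,C]))
```

```text
t 20.95 pos [0.472  0.2043 0.0829] yaw -0.096 z [-2.2e-03 -4.0e-04 -1.0e+00] F [ 0.61 -0.33 -1.26] g 0.456 q [ 0.3   0.25 -0.84  1.92  0.21  1.06 -2.29]
```

View pics/c27.png

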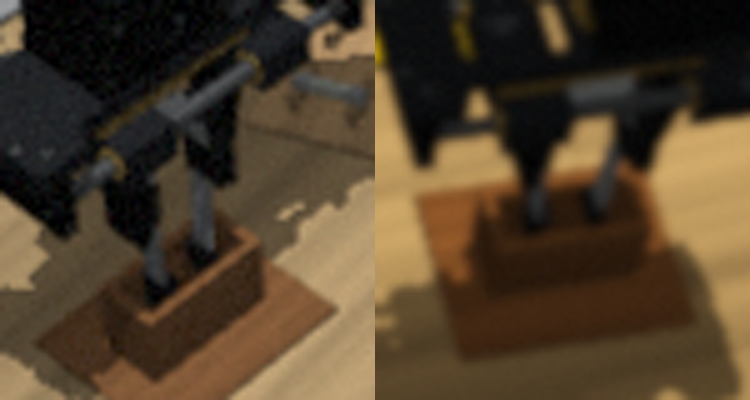

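The jaws are inside the pocket with no contact force. Lowering to 1 mm above the original height.

Request:
{"method": "carry_out", "body": {
  "commands": [
    {"tx": 0.0, "ty": 0.0, "tz": 0.01, "rx": 0, "ry": 0, "rz": 0, "jaw": 0.46},
    {"tx": 0.0, "ty": 0.0, "tz": 0.017, "rx": 0, "ry": 0, "rz": 0, "jaw": 0.46},
    {"tx": 0.0, "ty": 0.0, "tz": 0.0215, "rx": 0, "ry": 0, "rz": 0, "jaw": 0.46},
    {"tx": 0.0, "ty": 0.0, "tz": 0.0215, "rx": 0, "ry": 0, "rz": 0, "jaw": 0.46}
  ],
  "grip_force": 35
}}

```text
time: 21.55
position: [0.4725, 0.2044, 0.062]
tool_rot: [3.138, -0.151, -0.001]
ft_force: [0.1, -0.3, -0.5]
grip_width: 0.461
```

Request:
{"method": "carry_out", "body": {
  "commands": [
    {"tx": 0.0, "ty": 0.0, "tz": 0.0013, "rx": 0, "ry": 0, "rz": 0, "jaw": 0.46},
    {"tx": 0.0, "ty": 0.0, "tz": 0.0013, "rx": 0, "ry": 0, "rz": 0, "jaw": 0.46}
  ],
  "grip_force": 35
}}

```text
time: 21.8
position: [0.4729, 0.2046, 0.0613]
tool_rot: [3.138, -0.151, 0.0]
ft_force: [0.3, 0.3, -1.2]
grip_width: 0.462
```

Now release slowly.

Request:
{"method": "carry_out", "body": {
  "commands": [
    {"tx": 0.0, "ty": 0.0, "tz": 0.0005, "rx": 0, "ry": 0, "rz": 0, "jaw": 0.48},
    {"tx": 0.0, "ty": 0.0, "tz": 0.0005, "rx": 0, "ry": 0, "rz": 0, "jaw": 0.5},
    {"tx": 0.0, "ty": 0.0, "tz": 0.0005, "rx": 0, "ry": 0, "rz": 0, "jaw": 0.52},
    {"tx": 0.0, "ty": 0.0, "tz": 0.0005, "rx": 0, "ry": 0, "rz": 0, "jaw": 0.56},
    {"tx": 0.0, "ty": 0.0, "tz": 0.0005, "rx": 0, "ry": 0, "rz": 0, "jaw": 0.7},
    {"tx": 0.0, "ty": 0.0, "tz": 0.0005, "rx": 0, "ry": 0, "rz": 0, "jaw": 1.0},
    {"tx": 0.0, "ty": 0.0, "tz": 0.0005, "rx": 0, "ry": 0, "rz": 0, "jaw": 1.0},
    {"tx": 0.0, "ty": 0.0, "tz": 0.0005, "rx": 0, "ry": 0, "rz": 0, "jaw": 1.0}
  ],
  "grip_force": 35
}}

```text
time: 22.8
position: [0.4728, 0.2046, 0.0607]
tool_rot: [3.138, -0.151, 0.0]
ft_force: [-0.3, 0.5, -0.4]
grip_width: 0.922
```

Run:
```python
import st
from h import *
z=lambda im,a,b,c,d,k:cv2.resize(im[b:d,a:c],None,fx=k,fy=k,interpolation=cv2.INTER_CUBIC)
c1,a=snap("scene","s15");c2,b=snap("side","d15");c3,w=snap("wrist","w15")
A=z(b,170,185,245,265,5);C=z(a,295,155,370,235,5)
cv2.imwrite("pics/c28.png",np.hstack([A,C]))
```

```text
t 22.8 pos [0.4728 0.2046 0.0607] yaw -0.0961 z [ 0.e+00 -1.e-04 -1.e+00] F [-0.32  0.49 -0.41] g 0.922 q [ 0.29  0.28 -0.83  1.94  0.24  1.02 -2.32]
```

View pics/c28.png

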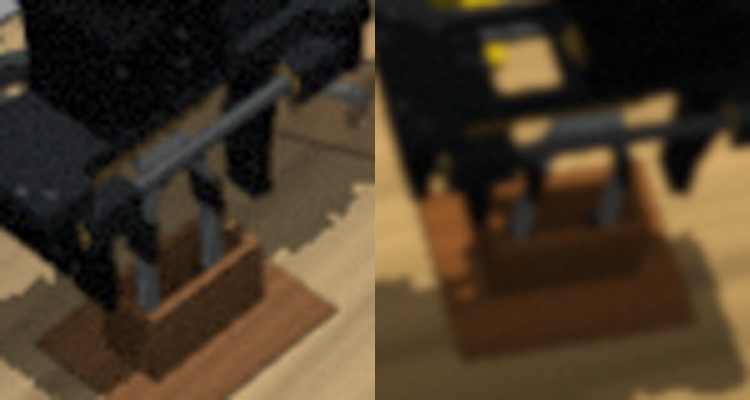

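View pics/w15.png

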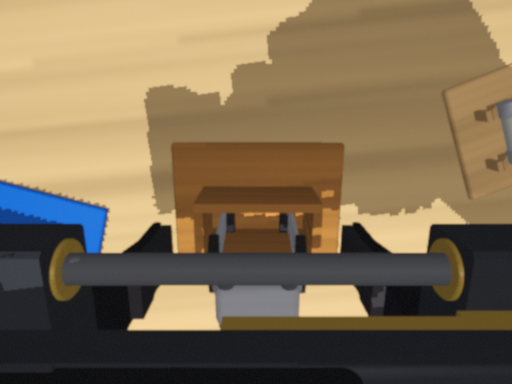

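The tongs stand free in the pocket with the fingers clear. Retreating straight up, then back for a look.

Request:
{"method": "carry_out", "body": {
  "commands": [
    {"tx": 0.0, "ty": 0.0, "tz": 0.0, "rx": 0, "ry": 0, "rz": 0, "jaw": 1.0},
    {"tx": 0.0, "ty": 0.0, "tz": -0.02, "rx": 0, "ry": 0, "rz": 0, "jaw": 1.0},
    {"tx": 0.0, "ty": 0.0, "tz": -0.06, "rx": 0, "ry": 0, "rz": 0, "jaw": 1.0},
    {"tx": 0.0, "ty": 0.0, "tz": -0.11, "rx": 0, "ry": 0, "rz": 0, "jaw": 1.0},
    {"tx": 0.0, "ty": 0.0, "tz": -0.16, "rx": 0, "ry": 0, "rz": 0, "jaw": 1.0},
    {"tx": -0.05, "ty": 0.0, "tz": -0.16, "rx": 0, "ry": 0, "rz": 0, "jaw": 1.0},
    {"tx": -0.05, "ty": 0.0, "tz": -0.16, "rx": 0, "ry": 0, "rz": 0, "jaw": 1.0},
    {"tx": -0.05, "ty": 0.0, "tz": -0.16, "rx": 0, "ry": 0, "rz": 0, "jaw": 1.0}
  ],
  "grip_force": 25
}}

```text
time: 23.95
position: [0.4235, 0.2092, 0.2217]
tool_rot: [3.137, -0.151, 0.004]
ft_force: [0.8, 0.0, 0.8]
grip_width: 1.002
```

Run:
```python
import st
from h import *
z=lambda im,a,b,c,d,k:cv2.resize(im[b:d,a:c],None,fx=k,fy=k,interpolation=cv2.INTER_CUBIC)
c1,a=snap("scene","s16");c2,b=snap("side","d16");c3,w=snap("wrist","w16")
cv2.imwrite("pics/c29.png",np.hstack([z(w,185,65,310,165,4)[:, :400],z(b,170,180,270,280,4)]));cv2.imwrite("pics/c30.png",np.hstack([z(a,95,240,195,340,4),z(b,240,110,340,210,4)]))
```

```text
t 23.95 pos [0.4235 0.2092 0.2217] yaw -0.0961 z [ 0.0023 -0.001  -1.    ] F [0.78 0.01 0.81] g 1.002 q [ 0.4  -0.05 -0.88  1.85 -0.03  1.32 -2.14]
```

View pics/c29.png

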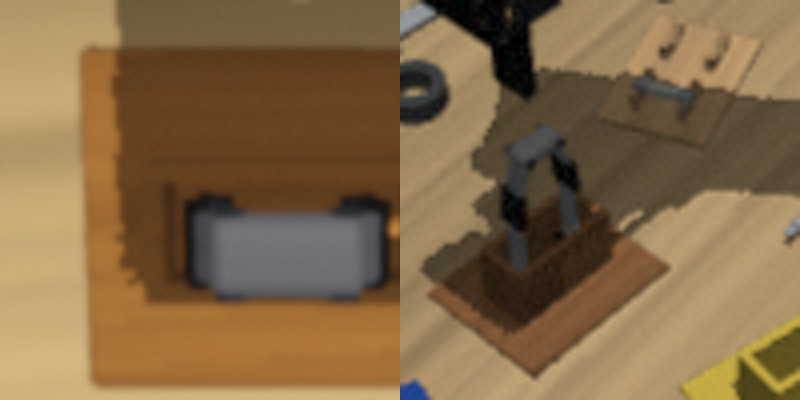

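View pics/c30.png

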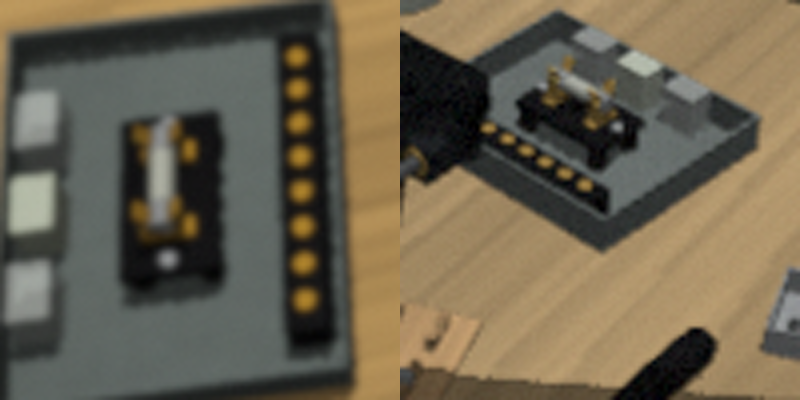

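View pics/s16.png

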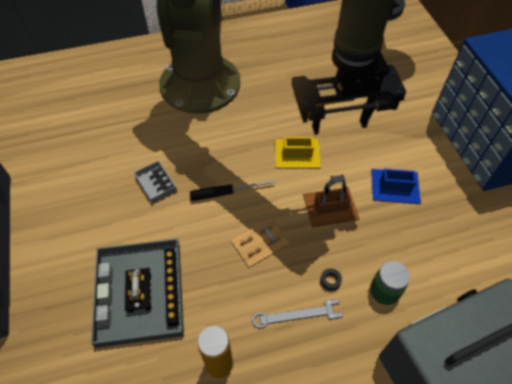

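Everything looks right; a last numeric check on the fuse's lengthwise, sideways and height position from two views.

Run:
```python
from h import *
import pickle
from scipy.spatial.transform import Rotation as Ro
c,s=pickle.load(open("w12.pkl","rb"))
f=lambda x,y:[200+(x-2)/5,60+(y-2)/5]
u=np.array([np.cos(.142),-np.sin(.142)]);v=np.array([np.sin(.142),np.cos(.142)])
e=ray(c,[f(288,165),f(287,473)],.045)
b=ray(c,[f(150,73),f(425,73),f(418,538),f(160,538)],.022).mean(0);sc=ray(c,[f(287,108),f(288,512)],.022).mean(0)
m=e.mean(0);d=e[0]-e[1];print("len",np.linalg.norm(d),"ang-yaw",np.arctan2(d[1],d[0])+.142)
for r in(b,sc):print("fuse-seat x,y",(m-r)[:2]@u,(m-r)[:2]@v)
cl=ray(c,[f(287,200),f(288,435)],.055).mean(0);print("vs clips",(m-cl)[:2]@u,(m-cl)[:2]@v)
```

```text
len 0.05263275102518118 ang-yaw -0.004801708979811969
fuse-seat x,y -0.00010482530960067321 0.00021840277608172444
fuse-seat x,y 0.000367793495229056 7.46402956338584e-05
vs clips -0.001167045622262163 -2.551868726002991e-05
```

```bash
python3 -c "
from bench import ctrl
print(ctrl.close_job())"
```

```text
the job is handed in; nothing more can be done
None
```

I took the tongs from the wooden stand, lifted the large fuse out of the rack and pressed it into the clips. It snapped home at about 11–12 N. I then opened the tongs, stood them back in their pocket and handed the job in at about 24 s. No verdict was reported.

**Fuse:**
- It lies within about 0.4 mm lengthwise and 0.2 mm sideways of the block centre. Against the clips themselves the lengthwise figure was about 1.2 mm.
- Its axis is within 0.005 rad of the seat.

**Height:** I did not measure the seated height directly. I judged the fuse fully home from the force drop (11 to 4 N) and the stiff 1.4 N/mm rise when I pressed further. TCP height against force at that point put the fuse a few mm below home. Later jaw pictures showed no slip of the tongs in the gripper, so that disagreement remains unexplained.

**Block:** The highest push I read was 11 N, about 12 N after bias, which is below the 17 N limit. I checked the block's return to rest only by eye.

**Tongs and small fuse:** The tongs stand upright in the pocket with the gripper clear. The small fuse is still in its notch. I checked both by eye in the last pictures.

My first move call was refused for missing fields. The arm did not move.

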